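# Unlock the tap ring of a drinks dispenser with the pin spanner

### The job

Free the brass lock ring on the dispenser panel: lift the orange keeper bar over the red ridge in its guide, slide it back out of the ring and let it down in the guide behind the ridge, then put both prongs of the pin spanner in the ring's two holes and turn the ring anticlockwise (seen from above) as far as it goes. Finally set the spanner gently back down on the blue mat, standing on its prongs and foot, wholly on the mat. Turn the ring only with the spanner, never with the fingers, and leave everything else standing where it is.

Things in the scene. Friction and masses are not known exactly. Their poses are not given: they have to be found in the camera images.
- module: stainless panel lying flat, fixed to the bench, 200 (x) x 260 (y) mm, deck 50 mm high. Origin: centre of its underside; z up. On the deck: the lock ring with its axis at (0, -68) mm, a black tap, and the keeper guide along y at x = 0 from y = -2 to 120 mm: two walls 16 mm high, 5 thick, 29 apart inside; end wall 24 mm high at y = 120 mm
- tap (a point): foot, on the deck, of the fixed black upright tap, 36 mm across and 90 mm high, spout to -y of the panel; 80 mm from the ring's axis on the panel's +x side, so the spanner's handle cannot swing there
- ridge (a point): middle of the top of the red ridge across the guide's floor: 7 mm high, 8 mm long (along the panel's y, from 82.5 to 90.5 mm); axes as the panel's
- keeper: loose orange keeper bar in the guide, 100 mm long (its y), 24 wide, 0.15 kg. Origin: underside of its feet, mid-length; axes parallel to the panel's. Feet 10 mm high at y -22 to -10 and 36 to 48 mm; bar z = 10 to 22 mm. Its 12 mm wide tongue ends at y = -50 mm, at first between the ring's ears, blocking the ring; the origin is then at y = 32 mm of the panel, the ridge 2.5 mm behind the rear foot
- keeper_fin (a point): on the keeper's upright grip fin, 50 mm above its feet: fin 14 mm thick (keeper's x), 40 mm long (y), from 22 to 64 mm above the feet. Raise the keeper over 7 mm (but under 16 to stay between the walls), slide it 23 to 37 mm (30 is ideal) to the panel's +y and let it down: the ridge is then between its feet and the ring is free
- lock_ring (a joint): angle of the brass lock ring about the upright axis, rad: 0 locked, grows anticlockwise seen from above, stops at 1.1. Ring 92 mm across, top 24 mm above the deck. Needs about 0.4 to 0.7 N m to turn, stays where it is left. Two ears at its rim reach out to 62 mm from the axis, at first on the keeper's side
- ring_top (a point): centre of the ring's top face, turns with the ring; z up. Its y axis runs through both holes; its -x axis points to where the spanner's handle has room: at angle 0 this is 150 degrees anticlockwise from the panel's +x axis, and the handle can swing from there anticlockwise as far as the ring turns
- hole_a (a point): mouth of one ring hole, 30 mm from the axis along the ring's +y, 13 mm across, 18 mm deep
- hole_b (a point): mouth of the other hole, 30 mm from the axis along the ring's -y, same size
- spanner: pin spanner, 0.35 kg: dark steel head 20 x 78 mm, two prongs below, handle along -x with yellow sleeve. Origin: midway between the prongs at their tips' level; z up. Stands on the prongs (8 mm across, tapered, 16 long, at y = +-30 mm) and a 12 mm foot at x = -150 mm. Head and handle z = 16 to 32 mm; handle 18 wide, to x = -160. In use its axes are parallel to ring_top's, prongs 16 mm deep
- pin_a (a point): tip of the prong at +y of the spanner
- pin_b (a point): tip of the prong at -y of the spanner
- spanner_grip (a point): middle of the height of the yellow sleeve (20 mm wide, 18 mm high, from x = -140 to -60 mm), 85 mm behind the prongs' middle and 24 mm above their tips: the place to hold
- spanner_foot (a point): middle of the underside of the foot below the handle's end, 150 mm behind the prongs' middle, level with their tips
- mat: blue mat, 240 (x) x 180 (y) x 3 mm, fixed. Origin: centre of its underside. Carries the spanner and a wrench
- wrench: steel open-ended wrench about 150 mm long lying on the blue mat beside the spanner (no prongs; not the tool to use); bystander
- tap_cap: black tapered knob, 38 mm across, 28 mm high, standing on the panel's deck on the +x side of the keeper guide; bystander, origin at the centre of its underside
- cleaner: white round bottle with green cap, 64 mm across, 190 mm high, standing behind the panel; bystander, origin at the centre of its underside
- valve_block: black valve block with a red face, 60 x 90 x 75 mm, steel stub on top to 105 mm height, beyond the guide end of the panel; bystander, origin at the centre of its underside
- label_roll: yellow roll, 84 mm outside, 50 mm bore, 45 mm high, lying flat near the robot; bystander, origin at the centre of its underside
- cup: clear cup, 80 mm across the rim, 100 mm high, toward the back of the table; bystander, origin at the centre of its underside
Mind the look-alikes: they are no part of the job. What is meant by the keeper is not pink, and is the smaller of those in its own colour.

How it is judged:
On the way, in this order (a step that is already met when the one before it is completed fails the run):
1. the keeper bar is lifted over 7 mm in its guide (z of keeper in the frame of module above 0.057 m and value of joint lock_ring below 0.15 rad).
2. the keeper bar is down in the guide behind the ridge, ring not yet turned (y of keeper in the frame of module between 0.0545 and 0.074 m and x of keeper in the frame of module between -0.008 and 0.008 m and z of keeper in the frame of module below 0.053 m and angle between keeper's own z axis and vertical below 0.08 rad and value of joint lock_ring below 0.15 rad), for 0.1 s.
3. both prongs are at least 8 mm deep in the ring's two holes, ring not yet turned (((horizontal distance between pin_a and hole_a below 0.007 m and horizontal distance between pin_b and hole_b below 0.007 m) or (horizontal distance between pin_a and hole_b below 0.007 m and horizontal distance between pin_b and hole_a below 0.007 m)) and z of each of pin_a, pin_b in the frame of ring_top below -0.008 m and value of joint lock_ring below 0.15 rad), for 0.1 s.
4. the ring is turned to within 0.1 rad of its stop with both prongs engaged (((horizontal distance between pin_a and hole_a below 0.007 m and horizontal distance between pin_b and hole_b below 0.007 m) or (horizontal distance between pin_a and hole_b below 0.007 m and horizontal distance between pin_b and hole_a below 0.007 m)) and z of each of pin_a, pin_b in the frame of ring_top below -0.008 m and value of joint lock_ring above 1 rad), for 0.1 s.
At the end, for the whole second after the job is handed in: Ring turned past 1.0 rad; keeper down in its guide (feet within 3 mm of the deck), 22.5 to 42 mm back from its locked place, behind the ridge; spanner at rest on the blue mat, upright within 0.06 rad and within 5 mm of the mat's surface, both prongs and foot on the mat; nothing held (value of joint lock_ring above 1 rad and y of keeper in the frame of module between 0.0545 and 0.074 m and x of keeper in the frame of module between -0.008 and 0.008 m and z of keeper in the frame of module below 0.053 m and angle between keeper's own z axis and vertical below 0.08 rad and x of pin_a in the frame of mat between -0.12 and 0.12 m and y of pin_a in the frame of mat between -0.09 and 0.09 m and x of pin_b in the frame of mat between -0.12 and 0.12 m and y of pin_b in the frame of mat between -0.09 and 0.09 m and x of spanner_foot in the frame of mat between -0.12 and 0.12 m and y of spanner_foot in the frame of mat between -0.09 and 0.09 m and z of spanner in the frame of mat below 0.008 m and angle between spanner's own z axis and vertical below 0.06 rad and linear speed of each of spanner, keeper below 0.02 m/s); the robot touches nothing.
It fails at once if the fingers push on the lock ring (contact force between the fingers and lock_ring above 3 N).
It fails at once if the spanner is dropped on the mat (falls faster than 0.6 m/s when let go) (contact force between the fingers and spanner below 0.5 N and z of spanner in the frame of mat below 0.03 m and linear speed of spanner above 0.6 m/s).
It fails at once if a bystander (wrench, tap cap, bottle, valve block, roll or cup) is moved more than 30 mm or tipped over (distance of any of wrench, tap_cap, cleaner, valve_block, label_roll, cup from where it was at the start of the episode above 0.03 m or angle between any of tap_cap, cleaner, valve_block, label_roll, cup's own z axis and vertical above 0.5 rad).
It also fails if it takes over 72 s, if anything falls off the work surface, if the arm or the gripper's body presses on something with over 40 N, if the wrist force passes 120 N, or if a joint passes its speed limit or range.

### The arm

A 6-joint arm with a two-finger parallel gripper is mounted at the origin on the work surface. World frame = base frame: x ahead of the robot, y to its left, z up, the work surface at z = 0. Lengths are in m, angles in rad, forces in N, time in s.
With the tool pointing down it reaches from about 0.375 to 0.975 m from the base axis. Payload 3.8 kg.
Tool frame: the origin (TCP) lies at the centre of the arm's flange, where the gripper is bolted on; the fingertips stand 173 mm ahead of it and the grasp point (between the pads) lies ctrl.grip_point_offset ahead of it (ctrl.grip_point_offset is the distance from the TCP to the grasp point, in m); z points along the fingers, y is the direction in which the jaws open and shut (so a half turn about z gives the same grasp; the last joint's range is limited). The gripper opens to 85 mm and grips with 20 to 120 N. Pads are 22 mm wide; open, the fingers measure 114 mm over their backs; the gripper's body (76 mm by 85 mm) begins 54 mm behind the grasp point. The pads swing forward as they close: fully open they stand 13 mm farther back than shut.
Start: joints at [-0.037, 0.264, 1.604, -0, 1.274, -0.037], TCP at [0.675, -0, 0.405] pointing down, gripper open.
Joint ranges: [-2.63, 2.63], [-0.94, 2.18], [0.31, 2.57], [-1.31, 4.45], [0, 2.66], [-2.55, 2.55]. Speed limits (rad/s): [2.57, 2.57, 3.14, 3.14, 3.14, 3.14].

### API

Orientations are given as a unit quaternion [x, y, z, w].
In Python, from workcell import ctrl gives the robot as it stands.
- The arm moves only by the tool step_arm, never from a script. Its argument "deltas" is a list of rows, each a list of 3 entries, a list of its own where there are three numbers: the shift along the tool's x, y, z in mm, then the turn, a rotation vector about the tool's x, y, z in degrees, then the finger opening in mm, from 0 to 85.4. A call has 1 to 5 rows; each row is the pose to reach, as a shift and turn from the pose commanded when the call began, along the tool's axes at that moment; what a row does not reach only later rows make up. A row lasts 1/10 s, in which the tool goes at most 50 mm and 8.59 degrees, less where a joint would pass 70% of its speed; a pose out of reach is approached as far as the arm can. A call with a gripper value outside its range is refused whole. The fingers move at their own pace and stop on an object; "squeeze" is the grip in N (left out, the last holds). Time passes only in rows, so rows that repeat a pose let the fingers close. It gives the time, the measured TCP pose, the force and the opening at its end, in the units of the state.
- ctrl.sense(): the state, without advancing time (a new reading comes with each control period).
- ctrl.snapshot(name): name is "scene" or "side" or "wrist"; returns (picture, depth): 420x560x3 uint8, blue, green, red; 420x560 float32, m along the optical axis (not along the pixel's ray), 0 where there is no reading.
- ctrl.camera_params(name): a dict with "fx", "fy", "cx", "cy" (pixels), "camera_from_world" (4x4, takes a point from world to camera coordinates); the wrist camera has in their place "T_tool_cam" (4x4, takes a point from camera to tool coordinates, whose origin is the TCP and whose axes are the flange's). Camera axes: x right, y down, z forward; pixel columns grow to the right and rows downward; lengths in m; the calibration is good to about 2 mm. A picture is of the moment at which its call begins: read the wrist's pose just before it. camera_params takes no time and is no camera call.
- ctrl.job_done(): hands the job in, once; it reports no verdict.
The state is a dict: "t": time; "q": joint angles; "dq": joint speeds; "effort": joint torques, N m; "tcp_pos": TCP position; "orientation": TCP orientation; "force": force on the tool from outside, world axes, zero at the start; "ft_torque": the same for the moment, N m; "grip_width": finger opening in m.
Only numpy, scipy, OpenCV 4.12 (cv2) and the standard library are available. Lean on these libraries where they do the work, as an engineer would, in place of code of your own. Each camera call takes 0.05 s, during which the arm holds its last target.

## Working session

There is one attempt and no reset: what is moved stays moved. The work goes in short steps, Python scripts to look and compute and a tool call to move; the robot and the scene stay as the last step left them, time stands still between calls to the robot, and variables do not carry over. Pictures are saved under pics/ and viewed, and the job is handed in when it is done.

Besides the shell and the picture viewer there is one more tool, called after "Emit:" by a JSON object that holds its "api" and its "payload". step_arm: Moves the arm, as the interface text tells. Its arguments: {"type":"object","properties":{"deltas":{"type":"array"},"squeeze":{"type":"number"}},"required":["deltas"]}

```bash
ls; mkdir -p pics; cat > h.py <<'E'
import numpy as np, cv2
from workcell import ctrl
from scipy.spatial.transform import Rotation as R
def snap(name,fn=None):
    s=ctrl.sense(); p,d=ctrl.snapshot(name); c=ctrl.camera_params(name)
    K=np.array([[c['fx'],0,c['cx']],[0,c['fy'],c['cy']],[0,0,1.]])
    if 'T_tool_cam' in c:
        T=np.eye(4);T[:3,:3]=R.from_quat(s['orientation']).as_matrix();T[:3,3]=s['tcp_pos']
        wc=T@np.array(c['T_tool_cam'])
    else: wc=np.linalg.inv(np.array(c['camera_from_world']))
    if fn:
        cv2.imwrite('pics/'+fn+'.png',p); np.savez('pics/'+fn+'.npz',p=p,d=d,K=K,wc=wc)
    return p,d,K,wc
def load(fn):
    z=np.load('pics/'+fn+'.npz');return z['p'],z['d'],z['K'],z['wc']
def ray(K,wc,uv,z):
    r=wc[:3,:3]@np.linalg.inv(K)@np.array([uv[0],uv[1],1.]);o=wc[:3,3]
    return o+r*(z-o[2])/r[2]
def dpt(K,wc,d,uv):
    x=np.linalg.inv(K)@np.array([uv[0],uv[1],1.])*d[int(round(uv[1])),int(round(uv[0]))]
    return wc[:3,:3]@x+wc[:3,3]
def cloud(K,wc,d):
    v,u=np.mgrid[:d.shape[0],:d.shape[1]]
    x=np.stack([u,v,np.ones_like(u)],-1)@np.linalg.inv(K).T*d[...,None]
    return x@wc[:3,:3].T+wc[:3,3]
def proj(K,wc,X):
    x=np.linalg.inv(wc)@np.append(X,1);y=K@x[:3];return y[:2]/y[2]
def tri(l):
    # list of (K,wc,uv)
    A=np.zeros((3,3));b=np.zeros(3)
    for K,wc,uv in l:
        r=wc[:3,:3]@np.linalg.inv(K)@np.array([uv[0],uv[1],1.]);r/=np.linalg.norm(r)
        P=np.eye(3)-np.outer(r,r);A+=P;b+=P@wc[:3,3]
    X=np.linalg.solve(A,b);return X,[np.round(proj(K,wc,X)-uv,1) for K,wc,uv in l]
E
python3 - <<'E'
from h import *
print(ctrl.grip_point_offset,ctrl.sense())
for n in ['scene','side','wrist']:
    p,d,K,wc=snap(n,n+'0'); print(n,K[0,0],wc[:3,3].round(3),wc[:3,2].round(3))
print(ctrl.sense()['t'])
E
```

```text
pics
0.1547 {'t': 0.0, 'q': array([-3.68924339e-02,  2.64807147e-01,  1.60537467e+00,  8.10637767e-06,
        1.27370669e+00, -3.68873570e-02]), 'dq': array([ 0.00090522,  0.00131518,  0.00040798, -0.00072299,  0.00063911,
        0.00179329]), 'effort': array([ 6.10465631e-04, -5.15121067e+01, -3.67308676e+01, -4.07824507e-05,
        1.31324201e-02,  1.46811578e-05]), 'tcp_pos': array([6.74663117e-01, 1.70438897e-05, 4.03324832e-01]), 'orientation': array([ 0.70710895,  0.70710368, -0.00077838, -0.00084373]), 'force': array([-0.53466384,  0.17821306,  0.26728152]), 'ft_torque': array([-0.00567366,  0.01624613, -0.01327262]), 'grip_width': 0.08513360068496245}
scene 491.9931619906934 [ 1.033 -0.347  0.968] [-0.461  0.387 -0.799]
side 441.8212042345596 [0.348 0.837 0.684] [ 0.21  -0.777 -0.594]
wrist 324.6338460535423 [0.675 0.066 0.371] [-0.003 -0.257 -0.966]
0.15
```

View pics/scene0.png

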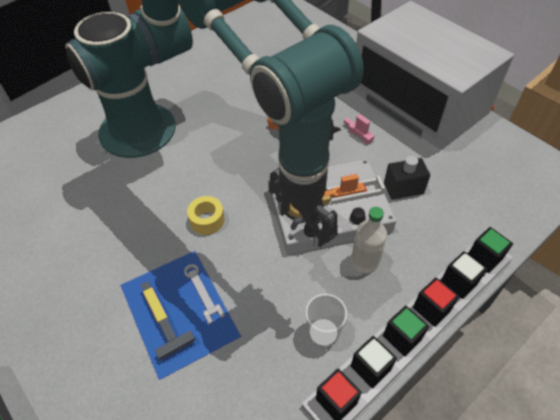

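View pics/side0.png

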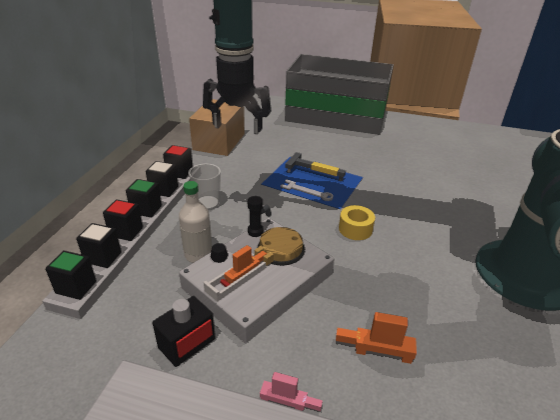

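View pics/wrist0.png

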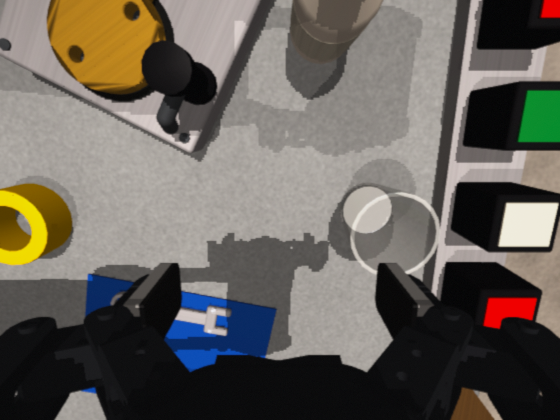

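The scene shows the spanner (yellow sleeve) at about (155,305) and the wrench at (205,295). It shows the panel at about (330,205), mostly hidden by the arm. In the side view, keeper candidates are the small orange bar in the guide (243,265), a larger orange one on the bench (385,340) and a pink one (287,390). By the description I choose the one in the guide. Next I crop it close and make coarse measurements.

```bash
python3 - <<'E'
from h import *
p,d,K,wc=load('side0')
cv2.imwrite('pics/side0c.png',cv2.resize(p[200:330,150:350],None,fx=4,fy=4,interpolation=cv2.INTER_CUBIC))
for n,uv in dict(finr=(243,258),ringc=(281,245),big=(388,328),bench=(300,350),deck=(235,300),mat=(340,185),tapcap=(219,251)).items(): print(n,dpt(K,wc,d,uv).round(3))
for n,uv in dict(c1=(182,270),c2=(245,312),c3=(333,256)).items(): print(n,ray(K,wc,uv,.05).round(3))
p,d,K,wc=load('wrist0')
for n,uv in dict(ra=(76,54),rb=(132,10),c=(196,150),matL=(88,275),matR=(275,308)).items(): print(n,dpt(K,wc,d,uv).round(3))
p,d,K,wc=load('scene0')
for n,uv in dict(sl=(155,305),head=(175,345),matb=(123,305),mata=(203,252),matc=(240,325),matd=(165,372)).items(): print(n,dpt(K,wc,d,uv).round(3))
E
```

```text
finr [0.576 0.246 0.099]
ringc [0.524 0.158 0.074]
big [0.289 0.311 0.074]
bench [ 0.433  0.345 -0.   ]
deck [0.57 0.31 0.05]
mat [ 0.455 -0.217  0.004]
tapcap [0.639 0.216 0.075]
c1 [0.701 0.266 0.05 ]
c2 [0.543 0.331 0.05 ]
c3 [0.416 0.132 0.05 ]
ra [0.497 0.128 0.062]
rb [0.55  0.162 0.062]
c [0.59  0.044 0.036]
matL [ 0.437 -0.112  0.001]
matR [ 0.67  -0.159 -0.002]
sl [ 0.515 -0.257  0.035]
head [ 0.613 -0.274  0.033]
matb [ 0.448 -0.306 -0.003]
mata [ 0.453 -0.098 -0.004]
matc [ 0.652 -0.145 -0.002]
matd [ 0.631 -0.317 -0.001]
```

View pics/side0c.png

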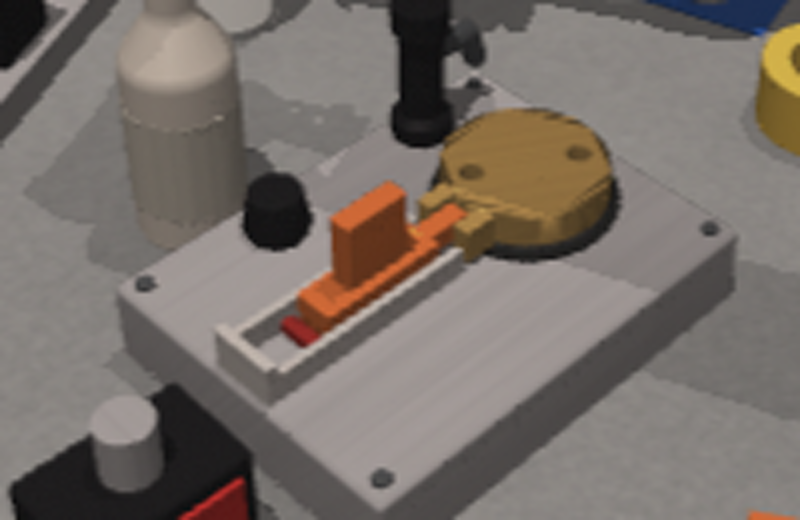

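The crop confirms it: the small orange keeper lies in the guide with its tongue between the ring's ears, and the red ridge is behind it. I'm moving the wrist camera over the panel.

Emit:
{"api": "step_arm", "payload": {"deltas": [[[46, -24, 0], [0, 0, 6], 40], [[92, -48, 0], [0, 0, 12], 40], [[138, -72, 0], [0, 0, 18], 40], [[184, -96, 0], [0, 0, 24], 40], [[230, -120, 0], [0, 0, 30], 40]]}}

```text
t: 0.65
tcp_pos: [0.5581, 0.223, 0.4044]
orientation: [0.867, 0.498, -0.0, -0.0]
force: [0.2, 1.4, 0.1]
grip_width: 0.0402
```

```bash
python3 - <<'E'
from h import *
for n in ['scene','wrist']: snap(n,n+'1')
print(ctrl.sense())
E
```

```text
{'t': 0.75, 'q': array([0.34399506, 0.12510602, 1.76883506, 0.00279785, 1.24887342,
       0.86298519]), 'dq': array([-0.07215102,  0.0137645 , -0.0168164 , -0.07098441, -0.01014223,
       -0.13858555]), 'effort': array([  1.83139041, -44.00618076, -36.25858068,   0.517483  ,
         0.09194654,   1.1250804 ]), 'tcp_pos': array([0.55641238, 0.22626913, 0.40437477]), 'orientation': array([ 8.65092530e-01,  5.01610188e-01, -3.60817912e-04, -1.41541850e-03]), 'force': array([ 0.39487222, -0.13358617, -0.52104124]), 'ft_torque': array([-0.06564583,  0.01476227,  0.034317  ]), 'grip_width': 0.040007726440354045}
```

View pics/wrist1.png

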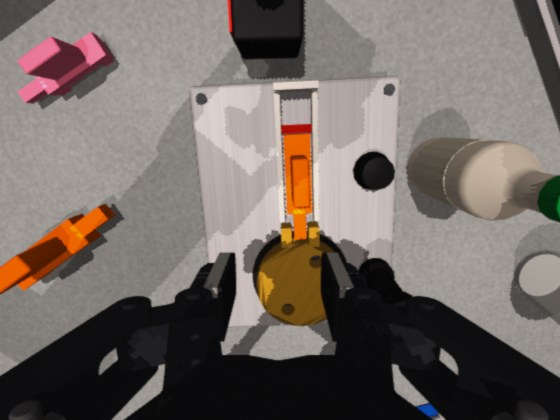

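View pics/scene1.png

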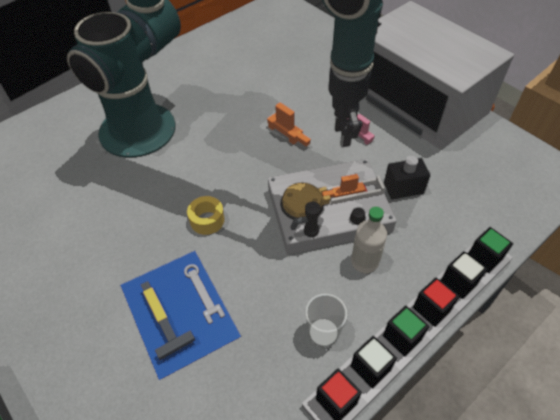

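```bash
cat > m.py <<'E'
from h import *
def rect(P): 
    r=cv2.minAreaRect((P[:,:2]*1000).astype(np.float32)); return r
def meas(fn):
    p,d,K,wc=load(fn); X=cloud(K,wc,d); hsv=cv2.cvtColor(p,cv2.COLOR_BGR2HSV); H,S,V=cv2.split(hsv); z=X[...,2]
    print(fn,'cam',wc[:3,3].round(3))
    org=(H>=5)&(H<=14)&(S>190)&(V>120)&(d>0)
    n,l,st,c=cv2.connectedComponentsWithStats(org.astype(np.uint8))
    for i in range(1,n):
        if st[i,4]<150: continue
        m=l==i; zz=z[m]; print('orange',st[i].tolist(),'z',np.percentile(zz,[2,50,98]).round(4),'mean',X[m].mean(0).round(4))
        t=m&(z>np.percentile(zz,98)-.012)
        if t.sum()>30: print('   top',np.median(z[t]).round(4),rect(X[t]),t.sum())
    br=(H>=14)&(H<=25)&(S>130)&(d>0)&(z>.06)&(z<.09)
    n,l,st,c=cv2.connectedComponentsWithStats(br.astype(np.uint8))
    for i in range(1,n):
        if st[i,4]>800: print('brass',st[i].tolist(),np.median(z[l==i]).round(4),X[l==i].mean(0).round(4))
    dk=((z>.042)&(z<.058)&(S<60)).astype(np.uint8)
    n,l,st,c=cv2.connectedComponentsWithStats(dk)
    i=1+np.argmax(st[1:,4]); print('deck',np.median(z[l==i]).round(4),rect(X[l==i]),st[i].tolist())
    return p,d,K,wc,X
E
python3 - <<'E'
from m import *
snap('wrist','wrist2'); print(ctrl.sense()['tcp_pos'])
meas('wrist2');meas('scene1');meas('side0')
p=load('wrist2')[0]; cv2.imwrite('pics/w2c.png',cv2.resize(p[100:340,190:400],None,fx=2.5,fy=2.5,interpolation=cv2.INTER_CUBIC))
E
```

```text
[0.55769349 0.22427858 0.40443601]
wrist2 cam [0.589 0.283 0.372]
orange [280, 132, 28, 80, 1637] z [0.0692 0.072  0.1137] mean [0.5844 0.2494 0.0901]
   top 0.1124 ((580.1657104492188, 240.3245086669922), (40.06135940551758, 13.800357818603516), 61.24113464355469) 756
orange [12, 204, 92, 82, 1680] z [0.0278 0.03   0.0346] mean [0.3199 0.301  0.03  ]
   top 0.03 ((304.66778564453125, 301.83270263671875), (141.2765655517578, 34.06791305541992), 3.9473345279693604) 1652
orange [289, 212, 14, 26, 278] z [0.0687 0.0706 0.0719] mean [0.5568 0.1954 0.0704]
   top 0.0706 ((557.5659790039062, 196.46102905273438), (25.439624786376953, 11.74612808227539), 61.804725646972656) 276
orange [0, 251, 25, 33, 487] z [0.0867 0.089  0.0905] mean [0.3038 0.3006 0.0886]
   top 0.089 ((299.3363342285156, 301.56793212890625), (33.99919509887695, 18.96575927734375), 4.072615623474121) 485
brass [252, 176, 78, 148, 5903] 0.0724 [0.5293 0.1561 0.0719]
deck 0.0487 ((507.9158630371094, 229.17816162109375), (260.84600830078125, 84.09231567382812), 63.69487380981445) [186, 80, 100, 245, 15203]
scene1 cam [ 1.033 -0.347  0.968]
deck 0.0488 ((561.795654296875, 201.0666961669922), (259.4058532714844, 204.57627868652344), 62.37937927246094) [268, 159, 129, 86, 4261]
side0 cam [0.348 0.837 0.684]
brass [255, 228, 48, 36, 1160] 0.0731 [0.5278 0.1537 0.0721]
deck 0.0494 ((559.1909790039062, 202.23484802246094), (262.0267639160156, 202.12940979003906), 62.24673843383789) [179, 218, 156, 111, 5872]
```

View pics/w2c.png

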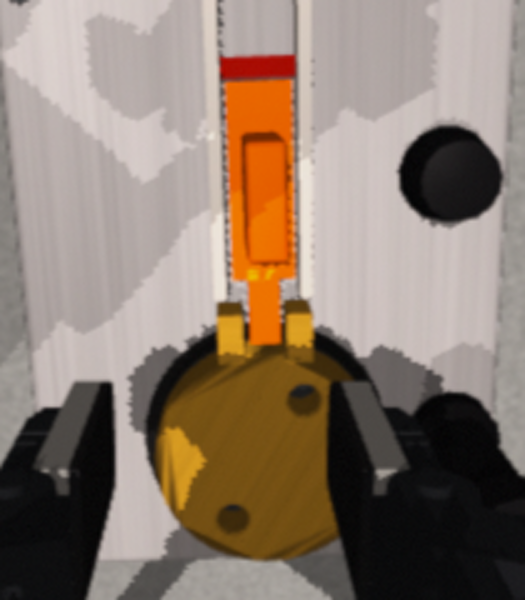

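Everything agrees: fin centre is about (0.580, 0.240) with its top at 0.113, panel y axis is about 61.8°, deck 0.049. I'll move above the fin and take a look before the last part.

Emit:
{"api": "step_arm", "payload": {"deltas": [[[12, 6, 30], [0, 0, -1], 45], [[25, 12, 65], [0, 0, -1.6], 45], [[25, 12, 100], [0, 0, -1.6], 45], [[25, 12, 100], [0, 0, -1.6], 45]]}}

```text
t: 1.2
tcp_pos: [0.5804, 0.2354, 0.2981]
orientation: [0.859, 0.512, -0.006, -0.001]
force: [-1.1, -0.3, -0.6]
grip_width: 0.0445
```

```bash
python3 - <<'E'
from m import *
s=ctrl.sense();print(s['tcp_pos'],R.from_quat(s['orientation']).as_matrix().round(4).tolist())
snap('wrist','wrist3');meas('wrist3')
E
```

```text
[0.58035397 0.23539196 0.29809179] [[0.4758, 0.8795, -0.0112], [0.8795, -0.4758, -0.0045], [-0.0093, -0.0077, -0.9999]]
wrist3 cam [0.611 0.293 0.265]
orange [257, 163, 40, 150, 4484] z [0.0636 0.0713 0.1135] mean [0.5821 0.2439 0.0869]
   top 0.1124 ((580.2734985351562, 240.65589904785156), (40.08755111694336, 13.674772262573242), 62.15711975097656) 1746
orange [0, 248, 16, 28, 255] z [0.0286 0.03   0.0312] mean [0.3691 0.3042 0.0298]
   top 0.03 ((370.0535583496094, 302.9689025878906), (24.128080368041992, 12.637189865112305), 48.1147575378418) 254
brass [219, 288, 121, 72, 5000] 0.0724 [0.5448 0.1724 0.0712]
deck 0.0486 ((575.763916015625, 231.1598663330078), (193.63722229003906, 198.59353637695312), 62.354461669921875) [121, 81, 314, 270, 44074]
```

View pics/wrist3.png

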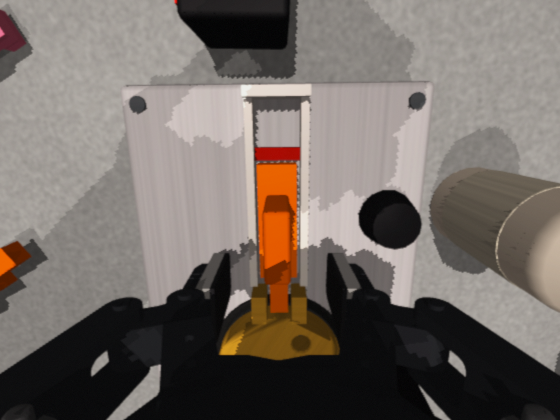

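Emit:
{"api": "step_arm", "payload": {"deltas": [[[0, 0, 0], [0, 0, -0.2], 45], [[0, 0, 15], [0, 0, -0.2], 45], [[0, 0, 25], [0, 0, -0.2], 45], [[0, 0, 30], [0, 0, -0.2], 45], [[0, 0, 30], [0, 0, -0.2], 45]]}}

```text
t: 1.75
tcp_pos: [0.5817, 0.2371, 0.2735]
orientation: [0.858, 0.514, -0.001, -0.0]
force: [-0.1, 0.3, 0.3]
grip_width: 0.0449
```

```bash
python3 - <<'E'
from m import *
s=ctrl.sense();print(s['tcp_pos'],s['dq'].round(3),R.from_quat(s['orientation']).as_matrix().round(4).tolist())
E
```

```text
[0.58165522 0.23707637 0.27353219] [ 0.001 -0.009 -0.016 -0.001  0.006  0.   ] [[0.4725, 0.8813, -0.0019], [0.8813, -0.4725, -0.0007], [-0.0016, -0.0014, -1.0]]
```

Emit:
{"api": "step_arm", "payload": {"deltas": [[[2, -3, 10], [0, 0, 0], 45], [[2, -3, 20], [0, 0, 0], 45], [[2, -3, 20], [0, 0, 0], 45]]}}

```text
t: 2.05
tcp_pos: [0.5795, 0.2403, 0.2525]
orientation: [0.858, 0.514, -0.002, -0.0]
force: [-1.1, -0.9, 0.9]
grip_width: 0.0449
```

```bash
python3 - <<'E'
from m import *
s=ctrl.sense();print(s['tcp_pos'])
snap('wrist','wrist4')
E
```

```text
[0.57953526 0.2403436  0.25246313]
```

View pics/wrist4.png

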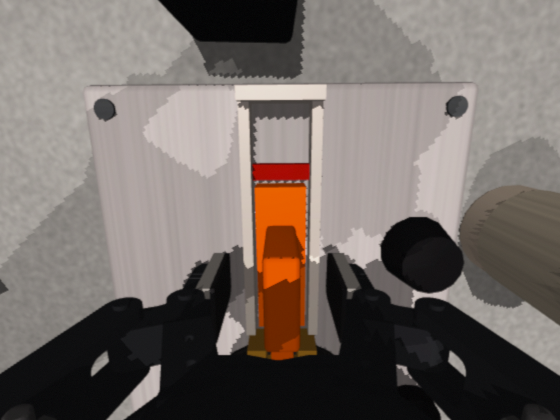

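The fin (about 282,270) is centred between the fingers (220 and 340). Closing on it.

Emit:
{"api": "step_arm", "payload": {"deltas": [[[0, 0, 0], [0, 0, 0], 5], [[0, 0, 0], [0, 0, 0], 5], [[0, 0, 0], [0, 0, 0], 5], [[0, 0, 0], [0, 0, 0], 5], [[0, 0, 0], [0, 0, 0], 5]], "squeeze": 50}}

```text
t: 2.6
tcp_pos: [0.5808, 0.2406, 0.2552]
orientation: [0.858, 0.514, 0.001, 0.0]
force: [0.7, 0.9, 0.7]
grip_width: 0.0134
```

Emit:
{"api": "step_arm", "payload": {"deltas": [[[0, 0, -4], [0, 0, 0], 5], [[0, 0, -8], [0, 0, 0], 5], [[0, 0, -11.5], [0, 0, 0], 5], [[0, 0, -11.5], [0, 0, 0], 5], [[0, 0, -11.5], [0, 0, 0], 5]]}}

```text
t: 3.1
tcp_pos: [0.5806, 0.2405, 0.2664]
orientation: [0.858, 0.514, 0.0, 0.0]
force: [0.3, -0.4, -1.7]
grip_width: 0.0132
```

```bash
python3 - <<'E'
from m import *
s=ctrl.sense();print(s['tcp_pos'],s['force'],s['grip_width'])
snap('wrist','wrist5');meas('wrist5');snap('side','side5');meas('side5')
p=load('side5')[0]
cv2.imwrite('pics/side5c.png',cv2.resize(p[200:330,150:350],None,fx=4,fy=4,interpolation=cv2.INTER_CUBIC))
E
```

```text
[0.58057863 0.2404779  0.26636398] [ 0.33464261 -0.37532468 -1.65371653] 0.013226020283421711
wrist5 cam [0.611 0.298 0.234]
orange [253, 186, 50, 101, 3942] z [0.0748 0.0823 0.1244] mean [0.5905 0.2607 0.0951]
   top 0.1233 ((586.9119873046875, 253.1451416015625), (11.514904022216797, 13.614593505859375), 63.26997756958008) 1169
orange [268, 330, 28, 30, 433] z [0.0809 0.1229 0.1245] mean [0.5662 0.2099 0.1043]
   top 0.1237 ((575.684326171875, 225.84478759765625), (9.261642456054688, 7.235680103302002), 66.12731170654297) 233
deck 0.0486 ((588.1893920898438, 255.07693481445312), (139.87962341308594, 199.1922607421875), 62.07416915893555) [96, 88, 364, 229, 50902]
side5 cam [0.348 0.837 0.684]
brass [255, 228, 47, 35, 1026] 0.0731 [0.523  0.153  0.0721]
deck 0.0494 ((558.5783081054688, 202.8768768310547), (261.8056945800781, 201.0492401123047), 61.95992660522461) [179, 239, 156, 90, 5272]
```

View pics/side5c.png

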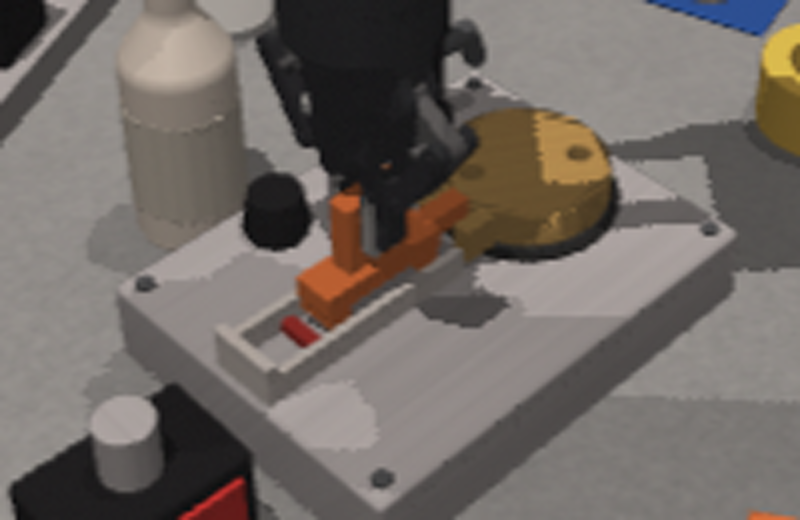

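View pics/wrist5.png

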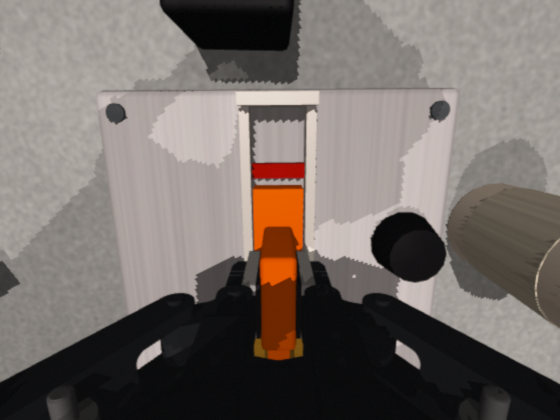

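The keeper is up about 11 mm (fin top went from 0.1124 to 0.1235) and level. Slide 30 mm back, then lower.

Emit:
{"api": "step_arm", "payload": {"deltas": [[[10, 0, 0], [0, 0, 0], 5], [[20, 0, 0], [0, 0, 0], 5], [[30, 0, 0], [0, 0, 0], 5], [[30, 0, 0], [0, 0, 0], 5], [[30, 0, 0], [0, 0, 0], 5]]}}

```text
t: 3.7
tcp_pos: [0.5949, 0.2675, 0.266]
orientation: [0.858, 0.514, -0.0, 0.0]
force: [-0.3, 0.1, -0.9]
grip_width: 0.0134
```

```bash
python3 - <<'E'
from m import *
s=ctrl.sense();print(s['tcp_pos'],s['force'],s['grip_width'])
snap('side','side6');meas('side6')
p=load('side6')[0]
cv2.imwrite('pics/side6c.png',cv2.resize(p[200:330,150:350],None,fx=4,fy=4,interpolation=cv2.INTER_CUBIC))
E
```

```text
[0.59485189 0.26747418 0.26598335] [-0.25370519  0.05267311 -0.94065684] 0.013357252120033924
side6 cam [0.348 0.837 0.684]
brass [255, 228, 48, 35, 1182] 0.073 [0.5283 0.1543 0.0719]
deck 0.0493 ((559.4766235351562, 203.14041137695312), (260.17578125, 201.55691528320312), 62.27658462524414) [179, 239, 156, 90, 5017]
```

View pics/side6c.png

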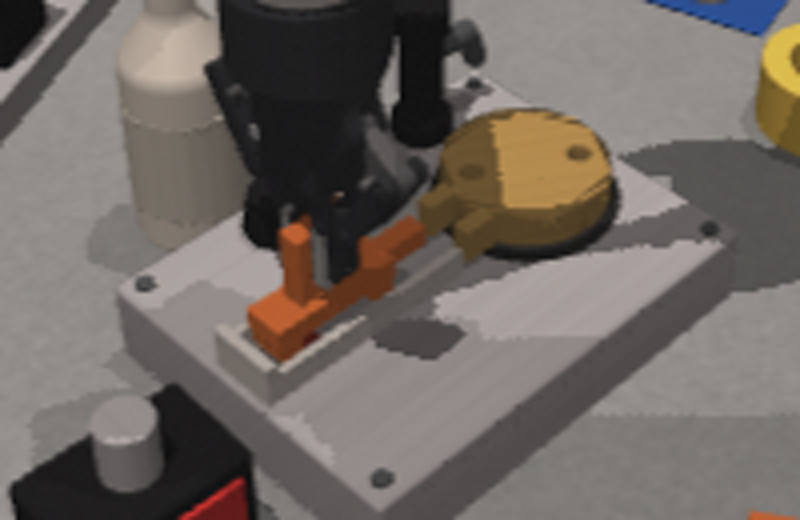

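It moved 30.5 mm and the tongue is clear of the ears. Lowering.

Emit:
{"api": "step_arm", "payload": {"deltas": [[[0, 0, 4], [0, 0, 0], 5], [[0, 0, 8], [0, 0, 0], 5], [[0, 0, 11.5], [0, 0, 0], 5], [[0, 0, 11.5], [0, 0, 0], 5]]}}

```text
t: 4.15
tcp_pos: [0.5947, 0.2667, 0.2552]
orientation: [0.858, 0.513, -0.0, 0.0]
force: [-2.2, -1.1, 3.4]
grip_width: 0.0136
```

Emit:
{"api": "step_arm", "payload": {"deltas": [[[0, 0, 11], [0, 0, 0], 30], [[0, 0, 0], [0, 0, 0], 35], [[0, 0, 0], [0, 0, 0], 40], [[0, 0, 0], [0, 0, 0], 40]]}}

```text
t: 4.55
tcp_pos: [0.5951, 0.2671, 0.2553]
orientation: [0.858, 0.514, 0.001, 0.0]
force: [0.3, 0.7, -0.7]
grip_width: 0.0396
```

```bash
python3 - <<'E'
from m import *
s=ctrl.sense();print(s['tcp_pos'],s['force'],s['grip_width'])
E
```

```text
[0.59508036 0.26706055 0.25533801] [ 0.34211985  0.71040315 -0.67765875] 0.03961457987219847
```

Emit:
{"api": "step_arm", "payload": {"deltas": [[[0, 0, -30], [0, 0, 0], 45], [[0, 0, -75], [0, 0, 0], 45], [[-35, 0, -120], [0, 0, 0], 45], [[-80, 0, -149], [0, 0, 0], 45], [[-125, 0, -149], [0, 0, 0], 45]]}}

```text
t: 5.05
tcp_pos: [0.5385, 0.1601, 0.4089]
orientation: [0.858, 0.514, 0.005, 0.001]
force: [0.2, -1.3, -0.2]
grip_width: 0.045
```

Emit:
{"api": "step_arm", "payload": {"deltas": [[[-40, 0, 0], [0, 0, 0], 85], [[-57, 0, 0], [0, 0, 0], 85], [[-57, 0, 0], [0, 0, 0], 85], [[-57, 0, 0], [0, 0, 0], 85]]}}

```text
t: 5.45
tcp_pos: [0.5108, 0.11, 0.4034]
orientation: [0.858, 0.513, 0.001, -0.0]
force: [-0.0, 0.6, 0.0]
grip_width: 0.0851
```

```bash
python3 - <<'E'
from m import *
s=ctrl.sense();print(s['tcp_pos'],s['dq'].round(3))
snap('wrist','wrist7');meas('wrist7');snap('side','side7');meas('side7');snap('scene','scene7')
E
```

```text
[0.51077258 0.10995794 0.40342556] [ 0.019  0.021 -0.015 -0.     0.002 -0.002]
wrist7 cam [0.542 0.168 0.371]
orange [263, 0, 30, 69, 891] z [0.0683 0.0707 0.0722] mean [0.5758 0.2342 0.0704]
   top 0.0707 ((576.862548828125, 234.27830505371094), (51.71318817138672, 23.423246383666992), 60.933860778808594) 878
orange [0, 75, 68, 77, 1780] z [0.0283 0.0301 0.0318] mean [0.3329 0.3027 0.0298]
   top 0.0301 ((324.9783020019531, 303.2290954589844), (101.01996612548828, 34.593624114990234), 4.527536869049072) 1765
brass [229, 89, 101, 121, 8206] 0.0727 [0.5305 0.1457 0.0726]
deck 0.0487 ((546.0380249023438, 175.43667602539062), (200.9984893798828, 200.60031127929688), 62.13876724243164) [166, 0, 225, 220, 30517]
side7 cam [0.348 0.837 0.684]
brass [255, 228, 48, 35, 1197] 0.073 [0.5285 0.1539 0.0718]
deck 0.0494 ((559.252197265625, 203.1147003173828), (260.2872619628906, 201.303466796875), 62.24873352050781) [179, 239, 156, 91, 5035]
```

View pics/wrist7.png

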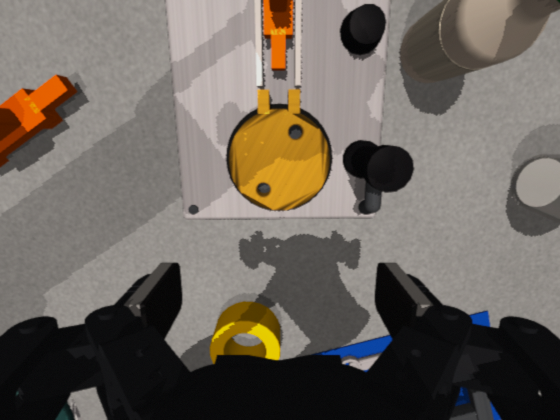

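View pics/side7.png

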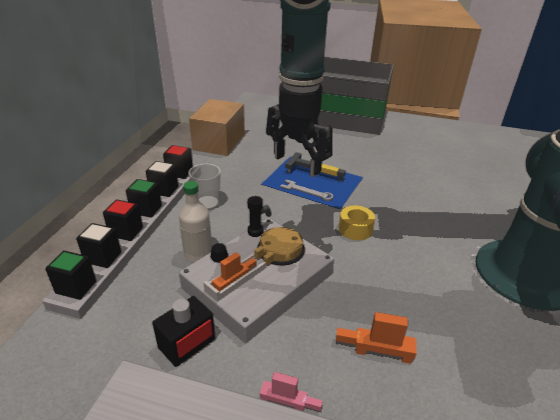

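View pics/scene7.png

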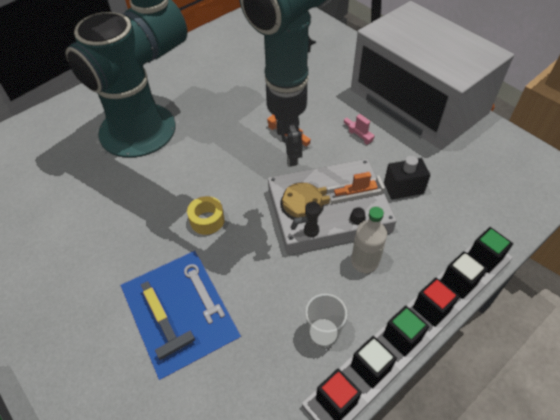

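The keeper is seated: level in the side view, with the tongue (278,50) well away from the ears (280,100) in the wrist view. Next I look at the ring with the tool yaw that the insertion will use (tool x about 122°), so camera bias cancels.

Emit:
{"api": "step_arm", "payload": {"deltas": [[[3, 7, 0], [0, 0, -8.5], 85], [[6, 14, 0], [0, 0, -17], 85], [[9, 21, 0], [0, 0, -25.5], 85], [[12, 28, 0], [0, 0, -34], 85], [[15, 35, 0], [0, 0, -42.5], 85]]}}

```text
t: 6.1
tcp_pos: [0.5493, 0.1076, 0.4027]
orientation: [0.611, 0.792, -0.0, -0.0]
force: [0.1, -0.1, 0.6]
grip_width: 0.0848
```

Emit:
{"api": "step_arm", "payload": {"deltas": [[[0, 0, 0], [0, 0, -8.5], 85], [[0, 0, 0], [0, 0, -17], 85], [[0, 0, 0], [0, 0, -17.4], 85], [[0, 0, 0], [0, 0, -17.4], 85], [[0, 0, 0], [0, 0, -17.4], 85]]}}

```text
t: 6.6
tcp_pos: [0.5486, 0.1069, 0.4031]
orientation: [0.488, 0.873, -0.0, -0.0]
force: [1.0, -0.1, 0.6]
grip_width: 0.0849
```

```bash
python3 - <<'E'
from m import *
s=ctrl.sense();print(s['tcp_pos'],s['dq'].round(3),R.from_quat(s['orientation']).as_matrix().round(4).tolist())
snap('wrist','wrist8')
E
```

```text
[0.54855834 0.10689088 0.40305971] [-0.003 -0.006  0.004 -0.002  0.    -0.013] [[-0.524, 0.8517, -0.0003], [0.8517, 0.524, 0.0], [0.0002, -0.0003, -1.0]]
```

View pics/wrist8.png

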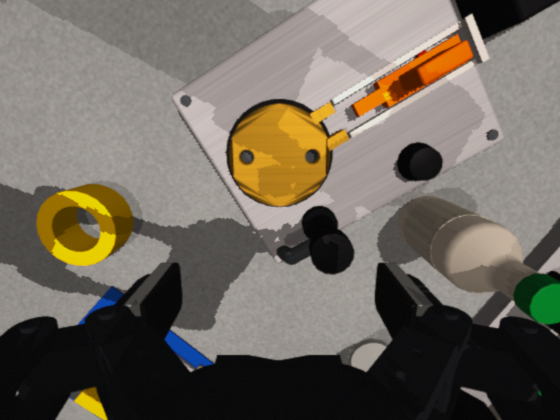

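The holes are at about (247,157) and (313,157), and the ear slot is free. Measuring them precisely.

```bash
cat > holes.py <<'E'
from m import *
def holes(fn,seeds,r=11):
    p,d,K,wc=load(fn); out=[]
    g=p.max(2).astype(float); 
    for u,v in seeds:
        big=cv2.resize(p[v-r:v+r+1,u-r:u+r+1],None,fx=8,fy=8,interpolation=cv2.INTER_CUBIC)
        V=cv2.GaussianBlur(big.max(2),(9,9),0)
        _,t=cv2.threshold(V,0,255,cv2.THRESH_BINARY_INV+cv2.THRESH_OTSU)
        n,l,st,c=cv2.connectedComponentsWithStats(t)
        i=max(range(1,n),key=lambda i:st[i,4] if np.hypot(*(c[i]-V.shape[0]/2))<50 else 0)
        cn=max(cv2.findContours((l==i).astype(np.uint8),0,2)[0],key=len); e=cv2.fitEllipse(cv2.convexHull(cn))
        uv=np.array(e[0])/8-.5+.5/8+[u-r,v-r]; out.append(uv); print(fn,uv.round(2),'axes px',(np.array(e[1])/8).round(1),'at z.074',ray(K,wc,uv,.074).round(4))
    return K,wc,out
E
python3 - <<'E'
from holes import *
K1,w1,h1=holes('wrist7',[(263,189),(295,132)]); K2,w2,h2=holes('wrist8',[(247,157),(313,157)])
for a,b in zip(h1,h2): print(tri([(K1,w1,a),(K2,w2,b)]))
A=[ray(K2,w2,h,.074) for h in h2]; c=(A[0]+A[1])/2; v=A[1]-A[0]
print('c',c.round(4),'L',np.linalg.norm(v),'ang y',np.degrees(np.arctan2(v[1],v[0])))
A=[ray(K1,w1,h,.074) for h in h1]; c=(A[0]+A[1])/2; v=A[1]-A[0]
print('c',c.round(4),'L',np.linalg.norm(v),'ang y',np.degrees(np.arctan2(v[1],v[0])))
E
```

```text
wrist7 [262.9  189.14] axes px [14.2 14.5] at z.074 [0.5031 0.1263 0.074 ]
wrist7 [295.28 131.38] axes px [15.  15.6] at z.074 [0.5535 0.1582 0.074 ]
wrist8 [246.21 156.66] axes px [14.6 15.2] at z.074 [0.5029 0.1263 0.074 ]
wrist8 [312.08 156.09] axes px [14.8 14.8] at z.074 [0.5533 0.158  0.074 ]
(array([0.50278246, 0.12604455, 0.07192156]), [array([-0., -0.]), array([-0. ,  0.1])])
(array([0.5536426 , 0.1580111 , 0.07099421]), [array([0.1, 0.1]), array([ 0. , -0.1])])
c [0.5281 0.1422 0.074 ] L 0.05951304124836096 ang y 32.11251175992828
c [0.5283 0.1422 0.074 ] L 0.05968726765621193 ang y 32.30447976970731
```

Ring centre is (0.528, 0.142), hole line 32.2°, hole spacing 59.6 mm (60 expected), and both views agree. Now to the spanner.

Emit:
{"api": "step_arm", "payload": {"deltas": [[[-35, -20, 0], [0, 0, -6], 85], [[-72, -39, 0], [0, 0, -12], 85], [[-109, -59, 0], [0, 0, -18], 85], [[-146, -79, 0], [0, 0, -24], 85], [[-183, -99, 0], [0, 0, -30], 85]]}}

```text
t: 7.15
tcp_pos: [0.5602, -0.1028, 0.4035]
orientation: [0.243, 0.97, 0.0, 0.0]
force: [0.5, 0.2, -0.2]
grip_width: 0.0849
```

```bash
python3 - <<'E'
from m import *
s=ctrl.sense();M=R.from_quat(s['orientation']).as_matrix();p=s['tcp_pos'];print(p,s['q'].round(2))
t=np.array([.569,-.267,.403]); print('tool d mm',(M.T@(t-p)*1000).round(1),'yaw x',np.degrees(np.arctan2(M[1,0],M[0,0])))
E
```

```text
[ 0.56019317 -0.10281381  0.40352612] [-0.23  0.07  1.84  0.    1.24 -1.31]
tool d mm [ -85.2 -140.7    0.5] yaw x 151.877814860328
```

Emit:
{"api": "step_arm", "payload": {"deltas": [[[-21, -35, 0], [0, 0, -5], 85], [[-42, -70, 0], [0, 0, -10], 85], [[-64, -105, 0], [0, 0, -15], 85], [[-85, -140, 0], [0, 0, -18], 85], [[-85, -140, 0], [0, 0, -18], 85]]}}

```text
t: 7.65
tcp_pos: [0.5686, -0.2694, 0.4032]
orientation: [0.092, 0.996, -0.001, 0.0]
force: [0.0, 0.8, -0.2]
grip_width: 0.0848
```

Emit:
{"api": "step_arm", "payload": {"deltas": [[[0, 0, 0], [0, 0, 0], 85], [[0, 0, 0], [0, 0, 0], 85]]}}

```text
t: 7.85
tcp_pos: [0.5687, -0.2642, 0.4031]
orientation: [0.09, 0.996, 0.0, -0.0]
force: [-1.0, 0.5, 0.5]
grip_width: 0.0847
```

```bash
python3 - <<'E'
from m import *
s=ctrl.sense();print(s['tcp_pos'],s['q'].round(2))
snap('wrist','wrist9')
E
```

```text
[ 0.56873822 -0.26416025  0.40309098] [-0.47  0.18  1.71  0.    1.25 -1.87]
```

View pics/wrist9.png

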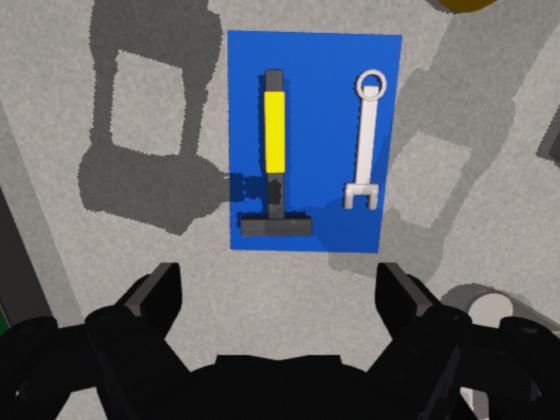

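The spanner shows its sleeve at (274,132) and its head at (277,226), with the wrench separate at (368,140). Measuring them.

```bash
cat > sp.py <<'E'
from m import *
def sp(fn,zt=None):
    p,d,K,wc=load(fn); X=cloud(K,wc,d); hsv=cv2.cvtColor(p,cv2.COLOR_BGR2HSV); H,S,V=cv2.split(hsv)
    blue=(H>100)&(H<125)&(S>150); 
    ye=((H>=22)&(H<=35)&(S>150)&(V>80)).astype(np.uint8)
    n,l,st,c=cv2.connectedComponentsWithStats(ye)
    for i in range(1,n):
        if st[i,4]<80: continue
        m=l==i; q=X[m]; print('sleeve',st[i].tolist(),'z',np.median(q[:,2]).round(4))
        t=m&(abs(X[...,2]-np.percentile(q[:,2],60))<.005); print('  ',rect(X[t]))
    return p,d,K,wc,X,hsv
if __name__=='__main__':
    p,d,K,wc,X,hsv=sp('wrist9'); z=X[...,2]; V=hsv[...,2]
    m=(V<90)&(z>.025)&(z<.045); m[:215]=0; m[240:]=0;m[:,:235]=0;m[:,320:]=0
    print('head z',np.median(z[m]),rect(X[m]),m.sum())
    m=(V<90)&(z>.025)&(z<.045); m[212:]=0;m[:,:235]=0;m[:,320:]=0
    print('handle',np.median(z[m]),rect(X[m]),m.sum())
    b=(hsv[...,0]>100)&(hsv[...,0]<125)&(hsv[...,1]>150)&(abs(z)<.012)
    print('mat',np.median(z[b]),rect(X[b]))
E
python3 sp.py
```

```text
sleeve [264, 91, 21, 82, 1560] z 0.0346
   ((508.5374755859375, -255.8654327392578), (19.184837341308594, 79.15740966796875), 79.99636840820312)
head z 0.0333533297487979 ((604.4684448242188, -271.9977111816406), (76.80989837646484, 23.5566463470459), 79.22671508789062) 1291
handle 0.03350882174666006 ((519.8993530273438, -257.9296875), (17.302230834960938, 140.94265747070312), 80.77631378173828) 900
mat 0.0017059880171418629 ((535.0169677734375, -222.21522521972656), (179.568359375, 239.6641845703125), 78.18592071533203)
```

Emit:
{"api": "step_arm", "payload": {"deltas": [[[15, -1, 30], [0, 0, -0.5], 60], [[32, -2, 70], [0, 0, -0.5], 60], [[46, -2, 110], [0, 0, -0.5], 60], [[46, -2, 140], [0, 0, -0.5], 60], [[46, -2, 160], [0, 0, -0.5], 60]]}}

```text
t: 8.4
tcp_pos: [0.5218, -0.2564, 0.2407]
orientation: [0.085, 0.996, 0.001, -0.002]
force: [0.5, -0.1, 0.0]
grip_width: 0.06
```

Emit:
{"api": "step_arm", "payload": {"deltas": [[[0, 0, 0], [0, 0, 0], 60], [[0, 0, 0], [0, 0, 0], 60], [[0, 0, 0], [0, 0, 0], 60]]}}

```text
t: 8.7
tcp_pos: [0.5243, -0.2585, 0.2453]
orientation: [0.085, 0.996, -0.001, 0.002]
force: [-0.8, -0.1, 0.3]
grip_width: 0.0597
```

```bash
python3 - <<'E'
from sp import *
s=ctrl.sense();M=R.from_quat(s['orientation']).as_matrix();p=s['tcp_pos'];print(p,s['dq'].round(3))
t=np.array([.5228,-.2580,.1837]); print('tool d mm',(M.T@(t-p)*1000).round(1),'yaw x',np.degrees(np.arctan2(M[1,0],M[0,0])))
snap('wrist','wrist10'); sp('wrist10')
E
```

```text
[ 0.52426453 -0.25850062  0.24527801] [-0.005 -0.005 -0.009  0.    -0.002 -0.002]
tool d mm [ 1.7  0.3 61.6] yaw x 170.24856758917662
sleeve [259, 146, 36, 134, 4520] z 0.0345
   ((508.6800231933594, -256.04119873046875), (19.461788177490234, 79.03062438964844), 80.51522827148438)
```

View pics/wrist10.png

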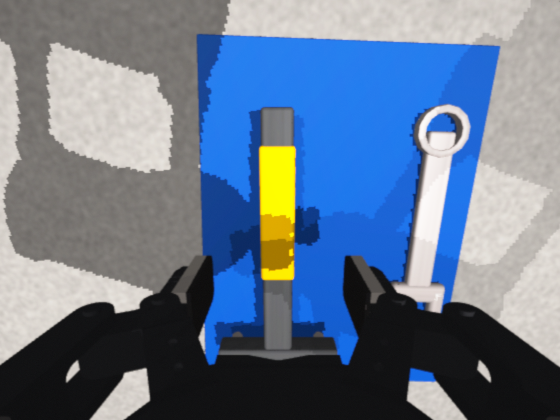

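Emit:
{"api": "step_arm", "payload": {"deltas": [[[1, 0, 20], [0, 0, 0], 60], [[1.5, 0, 40], [0, 0, 0], 60], [[1.5, 0, 55], [0, 0, 0], 60], [[1.5, 0, 61], [0, 0, 0], 60], [[1.5, 0, 61], [0, 0, 0], 60]]}}

```text
t: 9.25
tcp_pos: [0.5215, -0.2583, 0.1818]
orientation: [0.085, 0.996, 0.0, -0.001]
force: [0.1, -0.4, -0.2]
grip_width: 0.0598
```

Emit:
{"api": "step_arm", "payload": {"deltas": [[[0, 0, 0], [0, 0, 0], 60], [[0, 0, 0], [0, 0, 0], 60]]}}

```text
t: 9.45
tcp_pos: [0.5223, -0.2587, 0.1834]
orientation: [0.085, 0.996, -0.0, 0.001]
force: [0.4, -0.0, -0.2]
grip_width: 0.06
```

```bash
python3 - <<'E'
from sp import *
s=ctrl.sense();M=R.from_quat(s['orientation']).as_matrix();p=s['tcp_pos'];print(p,s['force'],s['dq'].round(3))
snap('wrist','wrist11'); sp('wrist11')
E
```

```text
[ 0.52232838 -0.25872697  0.18339833] [ 0.39320295 -0.04710149 -0.16384283] [ 0.    -0.003  0.001 -0.    -0.     0.001]
sleeve [251, 162, 54, 190, 9395] z 0.0345
   ((509.125, -256.2262268066406), (19.6239070892334, 79.80459594726562), 80.52509307861328)
```

View pics/wrist11.png

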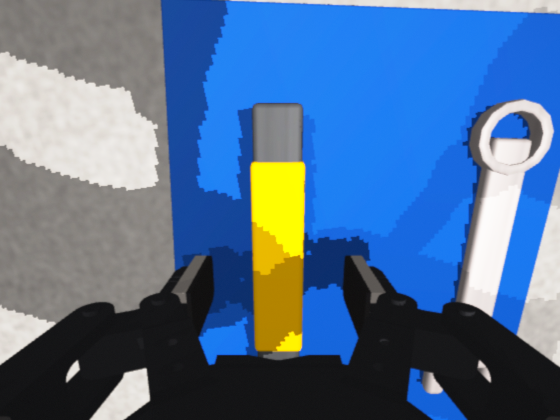

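The sleeve is centred between the fingers (210 and 350, sleeve at 278). Closing, then lifting gently.

Emit:
{"api": "step_arm", "payload": {"deltas": [[[0, 0, 0], [0, 0, 0], 10], [[0, 0, 0], [0, 0, 0], 10], [[0, 0, 0], [0, 0, 0], 10], [[0, 0, 0], [0, 0, 0], 10], [[0, 0, 0], [0, 0, 0], 10]], "squeeze": 100}}

```text
t: 10.0
tcp_pos: [0.5219, -0.2584, 0.1829]
orientation: [0.085, 0.996, -0.0, 0.0]
force: [-1.7, 1.7, 5.5]
grip_width: 0.0184
```

```bash
python3 - <<'E'
from sp import *
s=ctrl.sense();M=R.from_quat(s['orientation']).as_matrix();p=s['tcp_pos'];print(p,s['force'],s['grip_width'],M.round(4).tolist())
E
```

```text
[ 0.52187304 -0.25839559  0.18288212] [-1.7029932   1.74677561  5.53571708] 0.01837024428558748 [[-0.9854, 0.1701, 0.0004], [0.1701, 0.9854, -0.0002], [-0.0005, -0.0001, -1.0]]
```

Emit:
{"api": "step_arm", "payload": {"deltas": [[[0, 0, -10], [0, 0, 0], 10], [[0, 0, -30], [0, 0, 0], 10], [[0, 0, -60], [0, 0, 0], 10], [[0, 0, -95], [0, 0, 0], 10], [[0, 0, -130], [0, 0, 0], 10]]}}

```text
t: 10.5
tcp_pos: [0.5208, -0.258, 0.3122]
orientation: [0.085, 0.996, 0.001, -0.001]
force: [0.8, -0.2, -4.7]
grip_width: 0.0185
```

```bash
python3 - <<'E'
from sp import *
s=ctrl.sense();M=R.from_quat(s['orientation']).as_matrix();p=s['tcp_pos'];print(p,s['force'],s['grip_width'],M.round(4).tolist())
# insertion target TCP
th=np.radians(122.2); c=np.array([.5282,.1422]); print('yaw now',np.degrees(np.arctan2(M[1,0],M[0,0])))
t=np.array([*(c+.085*np.array([np.cos(th),np.sin(th)])),.33]); print(t,'tool d',(M.T@(t-p)*1000).round(1))
E
```

```text
[ 0.5208046  -0.25796673  0.31216478] [ 0.75820023 -0.22766999 -4.66347041] 0.018464976977601865 [[-0.9854, 0.1703, -0.0028], [0.1703, 0.9854, 0.0014], [0.003, 0.0009, -1.0]]
yaw now 170.19476808006553
[0.48290552 0.21412642 0.33      ] tool d [117.8 458.8 -17.1]
```

The spanner is gripped (18.4 mm) and about 4.7 N carried. Carrying it to above the ring.

Emit:
{"api": "step_arm", "payload": {"deltas": [[[0, 10, -20], [0, 0, 0], 10], [[10, 48, -45], [0, 0, 4], 10], [[22, 90, -45], [0, 0, 9], 10], [[34, 132, -45], [0, 0, 14], 10], [[46, 175, -45], [0, 0, 19], 10]]}}

```text
t: 11.0
tcp_pos: [0.5051, -0.0767, 0.3569]
orientation: [0.251, 0.968, -0.0, -0.001]
force: [1.4, -0.1, -4.0]
grip_width: 0.0178
```

Emit:
{"api": "step_arm", "payload": {"deltas": [[[0, 44, 0], [0, 0, 5], 10], [[0, 88, 0], [0, 0, 10], 10], [[0, 132, 0], [0, 0, 15], 10], [[-5, 170, 0], [0, 0, 20], 10], [[-10, 205, 0], [0, 0, 25], 10]]}}

```text
t: 11.5
tcp_pos: [0.6137, 0.0986, 0.3563]
orientation: [0.454, 0.891, -0.001, -0.001]
force: [0.3, -0.5, -4.2]
grip_width: 0.0181
```

```bash
cat > tgt.py <<'E'
from sp import *
def go(t,yaw):
    s=ctrl.sense();M=R.from_quat(s['orientation']).as_matrix();p=s['tcp_pos']
    y=np.degrees(np.arctan2(M[1,0],M[0,0]))
    tl=R.from_matrix(M).inv()*R.from_euler('z',0)
    print('t',s['t'],'tcp',p.round(4),'F',s['force'].round(1),'tau',s['ft_torque'].round(2),'gw',round(s['grip_width'],4),'yaw',y.round(2),'tilt',(M[:,2]).round(4),'q',s['q'].round(2),'dq',abs(s['dq']).max().round(3))
    print(' tool d mm',(M.T@(np.array(t)-p)*1000).round(1),'turn z',round(-(yaw-y),2))
def ringtcp(dist,yaw,z,c=(.5282,.1422)):
    th=np.radians(yaw);return [c[0]+dist*np.cos(th),c[1]+dist*np.sin(th),z]
E
python3 - <<'E'
from tgt import *
go(ringtcp(.086,122.2,.33),122.2)
E
```

```text
t 11.5 tcp [0.6137 0.0986 0.3563] F [ 0.3 -0.5 -4.2] tau [ 0.08  0.07 -0.04] gw 0.0181 yaw 126.05 tilt [-1.9e-03 -2.0e-04 -1.0e+00] q [ 0.12  0.2   1.77  0.    1.17 -0.51] dq 1.284
 tool d mm [171.3 -37.7  26.5] turn z 3.85
```

```bash
python3 - <<'E'
from tgt import *
p,d,K,wc=load('wrist8'); X=cloud(K,wc,d)
for uv in [(430,215),(480,225),(520,270),(545,300)]: print(X[uv[1],uv[0]].round(3))
p,d,K,wc=load('side7'); print(ray(K,wc,(197,258),0).round(3))
E
```

```text
[0.686 0.171 0.06 ]
[0.696 0.184 0.115]
[0.708 0.17  0.162]
[0.711 0.162 0.188]
[0.713 0.176 0.   ]
```

The bottle stands at about (0.712, 0.175), clear of the path, so I continue.

Emit:
{"api": "step_arm", "payload": {"deltas": [[[40, -8, 0], [0, 0, 1], 10], [[85, -18, 0], [0, 0, 2], 10], [[130, -28, 5], [0, 0, 3], 10], [[171, -38, 10], [0, 0, 3.85], 10], [[171, -38, 15], [0, 0, 3.85], 10]]}}

```text
t: 12.0
tcp_pos: [0.4777, 0.2145, 0.3406]
orientation: [0.481, 0.877, -0.001, -0.002]
force: [0.0, -1.0, -3.6]
grip_width: 0.0184
```

Emit:
{"api": "step_arm", "payload": {"deltas": [[[0, 0, 0], [0, 0, 0], 10], [[0, 0, 0], [0, 0, 0], 10], [[0, 0, 0], [0, 0, 0], 10]]}}

```text
t: 12.3
tcp_pos: [0.4829, 0.2117, 0.3426]
orientation: [0.483, 0.876, 0.0, 0.0]
force: [0.2, -0.5, -2.9]
grip_width: 0.0183
```

```bash
python3 - <<'E'
from tgt import *
go(ringtcp(.086,122.2,.28),122.2)
snap('side','side12');snap('scene','scene12')
p=load('side12')[0];cv2.imwrite('pics/side12c.png',cv2.resize(p[140:300,180:380],None,fx=4,fy=3.7,interpolation=cv2.INTER_CUBIC))
p=load('scene12')[0];cv2.imwrite('pics/scene12c.png',cv2.resize(p[100:260,230:430],None,fx=4,fy=3.7,interpolation=cv2.INTER_CUBIC))
E
```

```text
t 12.3 tcp [0.4829 0.2117 0.3426] F [ 0.2 -0.5 -2.9] tau [-0.01  0.06  0.06] gw 0.0183 yaw 122.28 tilt [ 7.e-04 -0.e+00 -1.e+00] q [ 0.37  0.03  1.99 -0.    1.12 -0.2 ] dq 0.004
 tool d mm [ 3.1  1.3 62.6] turn z 0.08
```

View pics/side12c.png

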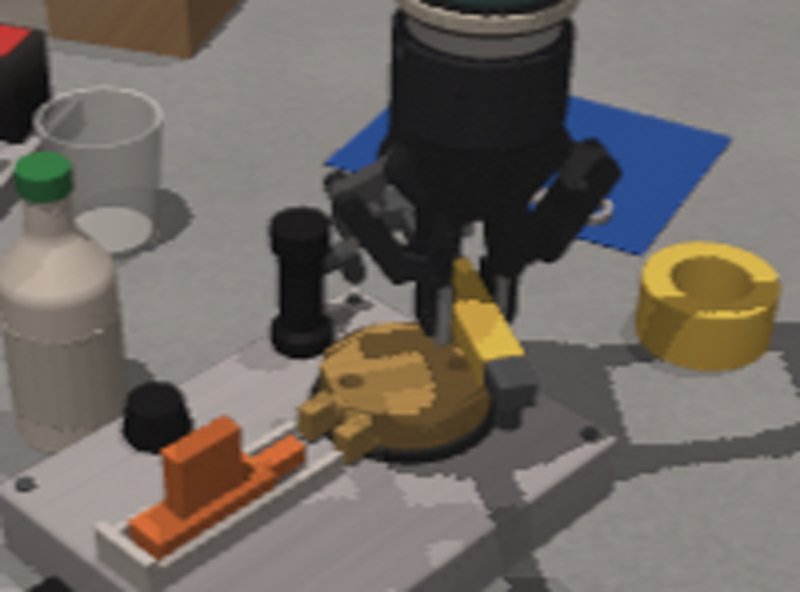

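View pics/scene12c.png

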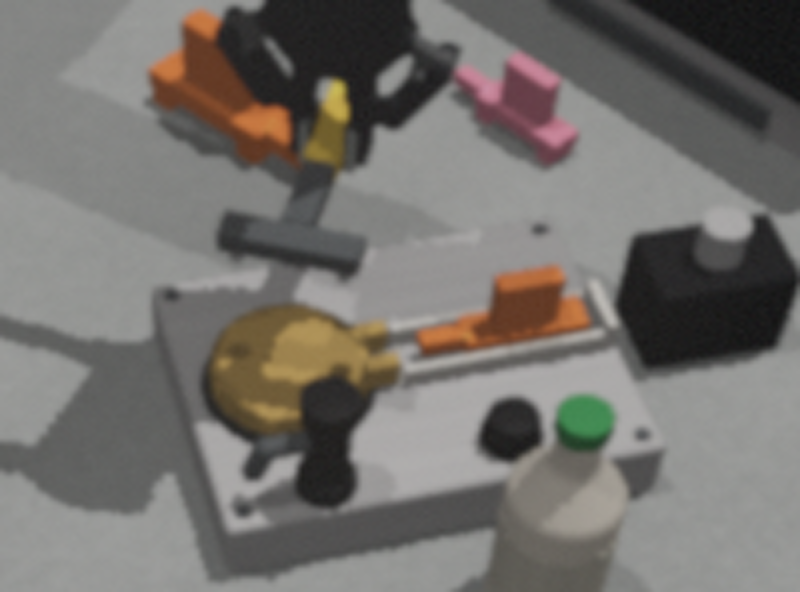

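The scene crop shows the head (about 290,245) above the ring with the keeper down in its guide. Measuring the head in hand.

```bash
cat > hd.py <<'E'
from tgt import *
def head(fn,zexp,box):
    p,d,K,wc=load(fn);X=cloud(K,wc,d);z=X[...,2]
    u0,v0,u1,v1=box; m=np.zeros(z.shape,bool); m[v0:v1,u0:u1]=1
    m&=(abs(z-zexp)<.008)&(p.max(2)<120)
    P=X[m]; r=rect(P); A=np.c_[P[:,:2]-P[:,:2].mean(0),np.ones(len(P))]; co=np.linalg.lstsq(A,P[:,2],rcond=None)[0]
    print(fn,'head',m.sum(),'z',np.median(P[:,2]).round(4),'slope',co[:2].round(3),[np.round(q,1) for q in r]); return r
E
python3 - <<'E'
from hd import *
# calibration check of scene cam: the head lying on mat in scene7
head('scene7',.035,(150,325,200,362))
head('scene12',.1947,(280,150,325,178))
E
```

```text
scene7 head 553 z 0.0335 slope [-0.016  0.006] [array([ 590.9, -270.1]), array([77.2, 60.3]), np.float64(80.7)]
scene12 head 415 z 0.1926 slope [-0.013  0.019] [array([521.6, 152. ]), array([77.8, 58.9]), np.float64(34.7)]
```

```bash
python3 - <<'E'
from hd import *
def loc(fn,zexp,o,yaw,f=0.008):
    p,d,K,wc=load(fn);X=cloud(K,wc,d);P=X[(abs(X[...,2]-zexp)<f)&(p.max(2)<120)]
    a=np.radians(yaw);u=np.array([np.cos(a),np.sin(a)]);v=np.array([-u[1],u[0]])
    L=np.c_[(P[:,:2]-o)@u,(P[:,:2]-o)@v,P[:,2]]*1000
    L=L[(abs(L[:,0])<25)&(abs(L[:,1])<50)]
    H=L[abs(L[:,1])>13]; print(fn,len(H),'x pct',np.percentile(H[:,0],[2,50,98]).round(1),'y pct',np.percentile(H[:,1],[1,99]).round(1),'z',np.median(H[:,2]).round(1),'z +y/-y',np.median(H[H[:,1]>0,2]).round(1),np.median(H[H[:,1]<0,2]).round(1), 'ctr',[np.round(q,1) for q in cv2.minAreaRect(H[:,:2].astype(np.float32))])
loc('scene7',.0335,(.6071,-.2728),-9.8)
loc('scene7',.0335,(.6071,-.2728),-9.8,.003)
loc('scene12',.193,(.5288,.1390),-57.7)
loc('scene12',.193,(.5288,.1390),-57.7,.003)
loc('wrist9',.0335,(.6071,-.2728),-9.8,.003)
E
```

```text
scene7 274 x pct [-5.8  4.5 12.7] y pct [-37.9  37.8] z 33.3 z +y/-y 33.5 33.2 ctr [array([3.3, 0.1]), array([21. , 77.2]), np.float64(0.5)]
scene7 222 x pct [-5.9  3.7 12.6] y pct [-38.2  37.6] z 33.5 z +y/-y 33.6 33.4 ctr [array([3.3, 0.1]), array([21. , 77.2]), np.float64(0.5)]
scene12 227 x pct [-7.5  5.5 12.7] y pct [-36.8  40.2] z 192.4 z +y/-y 192.4 192.4 ctr [array([2.8, 1.7]), array([22.7, 77.5]), np.float64(0.5)]
scene12 178 x pct [-7.5  3.9 12.6] y pct [-36.4  39.6] z 192.9 z +y/-y 192.9 192.9 ctr [array([2.1, 1.8]), array([77.4, 21.9]), np.float64(89.6)]
wrist9 800 x pct [-9.4 -0.7  8.7] y pct [-37.6  38.4] z 33.4 z +y/-y 33.4 33.3 ctr [array([-0.4,  0.2]), array([76.9, 19.5]), np.float64(89.7)]
```

Head is level and within about 1 mm of the expected place. Lowering to just above the ring.

Emit:
{"api": "step_arm", "payload": {"deltas": [[[1.5, 1, 20], [0, 0, 0.1], 10], [[3, 1.3, 40], [0, 0, 0.1], 10], [[3, 1.3, 60], [0, 0, 0.1], 10], [[3, 1.3, 76], [0, 0, 0.1], 10], [[3, 1.3, 76], [0, 0, 0.1], 10]]}}

```text
t: 12.9
tcp_pos: [0.4808, 0.2145, 0.2637]
orientation: [0.483, 0.875, -0.002, -0.002]
force: [-0.2, -0.6, -3.7]
grip_width: 0.0184
```

Emit:
{"api": "step_arm", "payload": {"deltas": [[[0, 0, 0], [0, 0, 0], 10], [[0, 0, 0], [0, 0, 0], 10], [[0, 0, 0], [0, 0, 0], 10]]}}

```text
t: 13.2
tcp_pos: [0.4823, 0.2157, 0.2677]
orientation: [0.483, 0.876, 0.001, 0.001]
force: [-0.2, -0.2, -3.7]
grip_width: 0.0183
```

```bash
python3 - <<'E'
from hd import *
go(ringtcp(.086,122.2,.239),122.2)
snap('side','side13');snap('scene','scene13')
p=load('side13')[0];cv2.imwrite('pics/side13c.png',cv2.resize(p[190:290,210:350],None,fx=5,fy=5,interpolation=cv2.INTER_CUBIC))
p=load('scene13')[0];cv2.imwrite('pics/scene13c.png',cv2.resize(p[120:240,250:390],None,fx=5,fy=5,interpolation=cv2.INTER_CUBIC))
E
```

```text
t 13.2 tcp [0.4823 0.2157 0.2677] F [-0.2 -0.2 -3.7] tau [0.03 0.03 0.01] gw 0.0183 yaw 122.23 tilt [ 0.0024  0.001  -1.    ] q [ 0.37  0.12  2.05  0.    0.97 -0.19] dq 0.005
 tool d mm [-0.6 -0.4 28.7] turn z 0.03
```

View pics/side13c.png

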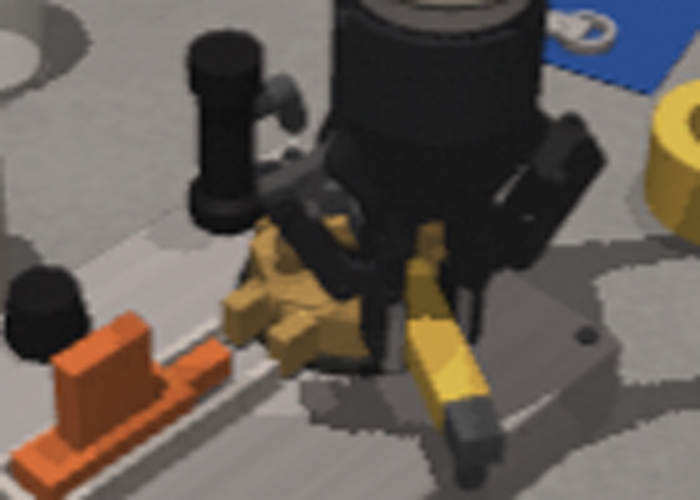

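View pics/scene13c.png

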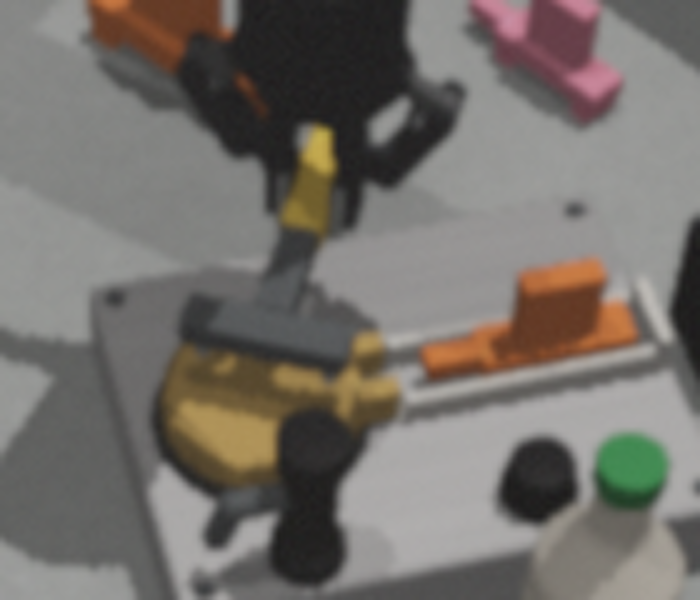

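Emit:
{"api": "step_arm", "payload": {"deltas": [[[-0.5, -0.4, 4], [0, 0, 0], 10], [[-0.5, -0.4, 8], [0, 0, 0], 10], [[-0.5, -0.4, 12], [0, 0, 0], 10], [[-0.5, -0.4, 15], [0, 0, 0], 10], [[-0.5, -0.4, 17], [0, 0, 0], 10]]}}

```text
t: 13.8
tcp_pos: [0.4812, 0.2148, 0.2486]
orientation: [0.483, 0.876, -0.0, -0.0]
force: [0.5, 1.0, -3.2]
grip_width: 0.0182
```

```bash
python3 - <<'E'
from hd import *
go(ringtcp(.086,122.2,.239),122.2)
E
```

```text
t 13.8 tcp [0.4812 0.2148 0.2486] F [ 0.5  1.  -3.2] tau [ 0.05 -0.    0.  ] gw 0.0182 yaw 122.25 tilt [-9.e-04 -3.e-04 -1.e+00] q [ 0.37  0.14  2.06  0.    0.94 -0.19] dq 0.038
 tool d mm [-0.5  1.1  9.6] turn z 0.05
```

The tips are about 5 mm below the ring's top with no contact force, so the prongs are entering the holes. Going on down.

Emit:
{"api": "step_arm", "payload": {"deltas": [[[0, 0.7, 2], [0, 0, 0], 10], [[0, 0.7, 4], [0, 0, 0], 10], [[0, 0.7, 6], [0, 0, 0], 10], [[0, 0.7, 8], [0, 0, 0], 10], [[0, 0.7, 8], [0, 0, 0], 10]]}}

```text
t: 14.3
tcp_pos: [0.4818, 0.2152, 0.2409]
orientation: [0.483, 0.876, -0.0, -0.0]
force: [-0.6, 0.2, -4.5]
grip_width: 0.0184
```

Emit:
{"api": "step_arm", "payload": {"deltas": [[[0, 0, 0], [0, 0, 0], 10], [[0, 0, 0], [0, 0, 0], 10]]}}

```text
t: 14.5
tcp_pos: [0.4821, 0.2153, 0.2414]
orientation: [0.483, 0.876, 0.0, 0.0]
force: [-0.4, -0.7, -4.6]
grip_width: 0.0182
```

```bash
python3 - <<'E'
from hd import *
go(ringtcp(.086,122.2,.239),122.2)
snap('side','side14');snap('scene','scene14')
p=load('scene14')[0];cv2.imwrite('pics/scene14c.png',cv2.resize(p[120:240,250:390],None,fx=5,fy=5,interpolation=cv2.INTER_CUBIC))
E
```

```text
t 14.5 tcp [0.4821 0.2153 0.2414] F [-0.4 -0.7 -4.6] tau [ 0.03  0.09 -0.02] gw 0.0182 yaw 122.25 tilt [ 2.e-04  1.e-04 -1.e+00] q [ 0.37  0.15  2.07  0.    0.92 -0.19] dq 0.003
 tool d mm [-0.4  0.1  2.4] turn z 0.05
```

View pics/scene14c.png

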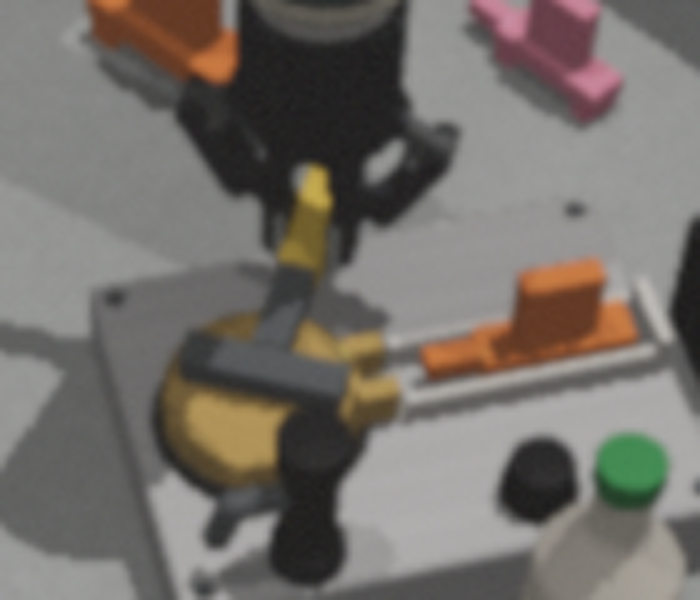

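The prongs are about 12.5 mm deep (tip z 0.0615 against 0.074) and the ring has not turned. I start turning about the ring axis, 15° first.

Emit:
{"api": "step_arm", "payload": {"deltas": [[[-0.1, -4.5, 0.5], [0, 0, -3], 10], [[-0.5, -9, 1], [0, 0, -6], 10], [[-1.1, -13.5, 1], [0, 0, -9], 10], [[-1.9, -17.9, 1], [0, 0, -12], 10], [[-2.9, -22.3, 1], [0, 0, -15], 10]], "squeeze": 120}}

```text
t: 15.1
tcp_pos: [0.4651, 0.2009, 0.2408]
orientation: [0.364, 0.931, 0.001, 0.001]
force: [0.8, -0.1, -3.9]
grip_width: 0.0184
```

```bash
python3 - <<'E'
from hd import *
go(ringtcp(.086,137.2,.240),137.2)
snap('side','side15');snap('scene','scene15')
p=load('scene15')[0];cv2.imwrite('pics/scene15c.png',cv2.resize(p[120:240,250:390],None,fx=5,fy=5,interpolation=cv2.INTER_CUBIC))
E
```

```text
t 15.1 tcp [0.4651 0.2009 0.2408] F [ 0.8 -0.1 -3.9] tau [-0.06 -0.1  -0.47] gw 0.0184 yaw 137.3 tilt [ 1.5e-03  8.0e-04 -1.0e+00] q [ 0.36  0.11  2.11  0.    0.92 -0.47] dq 0.555
 tool d mm [-0.2 -0.2  0.8] turn z 0.1
```

View pics/scene15c.png

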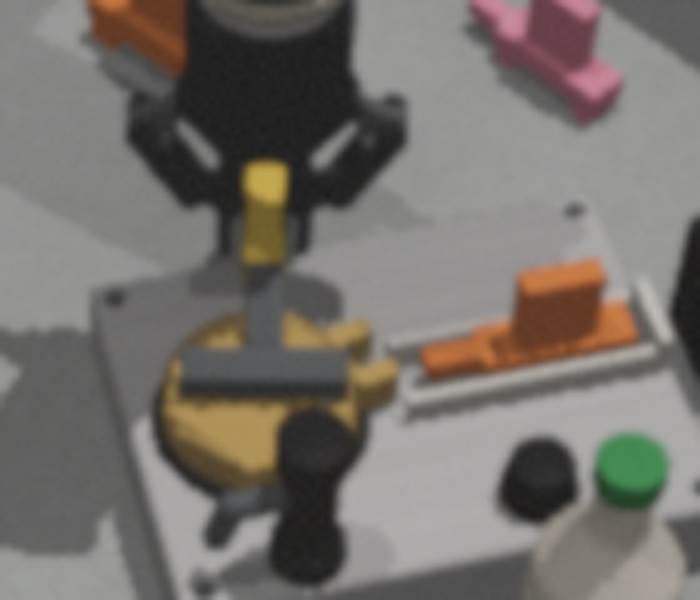

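The ring follows: its ears have left the keeper side and the wrist torque reads 0.47 N m. Continuing.

Emit:
{"api": "step_arm", "payload": {"deltas": [[[-0.2, -6, 0], [0, 0, -4], 10], [[-0.8, -12, 0], [0, 0, -8], 10], [[-1.9, -17.9, 0], [0, 0, -12], 10], [[-3.3, -23.7, 0], [0, 0, -16], 10], [[-5.2, -29.4, 0], [0, 0, -20], 10]]}}

```text
t: 15.7
tcp_pos: [0.4486, 0.1758, 0.2406]
orientation: [0.197, 0.98, 0.0, 0.0]
force: [0.4, -0.0, -2.3]
grip_width: 0.0177
```

```bash
python3 - <<'E'
from hd import *
go(ringtcp(.086,157.2,.240),157.2)
E
```

```text
t 15.7 tcp [0.4486 0.1758 0.2406] F [ 0.4 -0.  -2.3] tau [-0.04  0.04 -0.58] gw 0.0177 yaw 157.25 tilt [ 2.e-04  8.e-04 -1.e+00] q [ 0.32  0.07  2.16  0.    0.91 -0.85] dq 0.782
 tool d mm [-0.4 -0.2  0.6] turn z 0.05
```

Emit:
{"api": "step_arm", "payload": {"deltas": [[[-0.2, -6, 0], [0, 0, -4], 10], [[-0.8, -12, 0], [0, 0, -8], 10], [[-1.9, -17.9, 0], [0, 0, -12], 10], [[-3.3, -23.7, 0], [0, 0, -16], 10], [[-5.2, -29.4, 0], [0, 0, -20], 10]]}}

```text
t: 16.2
tcp_pos: [0.4417, 0.1465, 0.2406]
orientation: [0.024, 1.0, 0.0, -0.0]
force: [-3.0, -0.3, 0.0]
grip_width: 0.018
```

```bash
python3 - <<'E'
from hd import *
go(ringtcp(.086,177.2,.240),177.2)
E
```

```text
t 16.2 tcp [0.4417 0.1465 0.2406] F [-3.  -0.3  0. ] tau [-0.09  0.18 -0.6 ] gw 0.018 yaw 177.24 tilt [-9.e-04  4.e-04 -1.e+00] q [ 0.27  0.04  2.2   0.    0.91 -1.26] dq 0.813
 tool d mm [-0.6 -0.1  0.6] turn z 0.04
```

Emit:
{"api": "step_arm", "payload": {"deltas": [[[-0.1, -3, 0], [0, 0, -2], 10], [[-0.2, -6, 0], [0, 0, -4], 10], [[-0.5, -9, 0], [0, 0, -6], 10], [[-0.8, -12, 0], [0, 0, -8], 10], [[-1.3, -14.9, 0], [0, 0, -10], 10]]}}

```text
t: 16.7
tcp_pos: [0.4422, 0.1315, 0.2405]
orientation: [-0.063, 0.998, -0.0, -0.001]
force: [-3.3, -0.4, 0.1]
grip_width: 0.0182
```

```bash
python3 - <<'E'
from hd import *
go(ringtcp(.086,187.2,.240),187.2)
snap('scene','scene16');snap('side','side16')
p=load('scene16')[0];cv2.imwrite('pics/scene16c.png',cv2.resize(p[120:240,250:390],None,fx=5,fy=5,interpolation=cv2.INTER_CUBIC))
E
```

```text
t 16.7 tcp [0.4422 0.1315 0.2405] F [-3.3 -0.4  0.1] tau [-0.19  0.27 -0.58] gw 0.0182 yaw -172.83 tilt [-1.6e-03 -1.0e-04 -1.0e+00] q [ 0.23  0.03  2.2   0.    0.91 -1.46] dq 0.41
 tool d mm [-0.7 -0.2  0.5] turn z -360.03
```

View pics/scene16c.png

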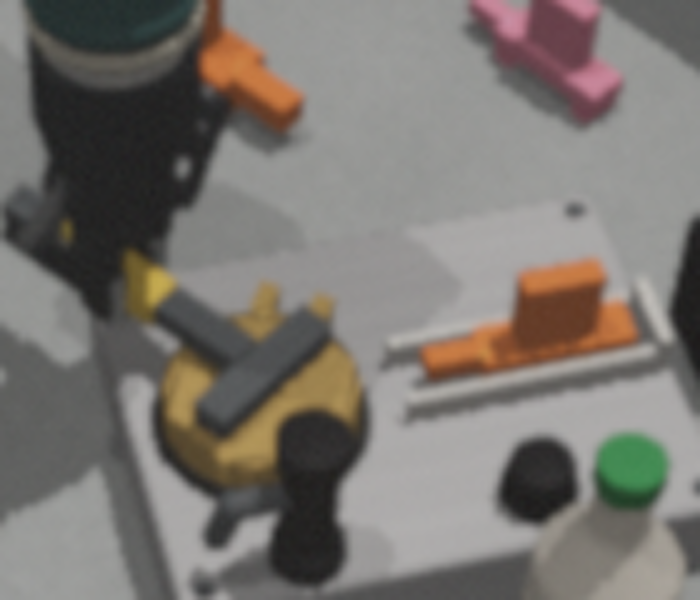

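Torque is still 0.58 N m, so no stop yet. Nudging on slowly.

Emit:
{"api": "step_arm", "payload": {"deltas": [[[0, -1.5, 0], [0, 0, -1], 10], [[0, -3, 0], [0, 0, -2], 10], [[-0.1, -4.5, 0], [0, 0, -3], 10], [[-0.1, -4.5, 0], [0, 0, -3], 10]]}}

```text
t: 17.2
tcp_pos: [0.4428, 0.127, 0.2402]
orientation: [-0.089, 0.996, -0.0, -0.001]
force: [-4.0, -2.8, 0.4]
grip_width: 0.018
```

```bash
python3 - <<'E'
from hd import *
go(ringtcp(.086,190.2,.240),-169.8)
E
```

```text
t 17.2 tcp [0.4428 0.127  0.2402] F [-4.  -2.8  0.4] tau [-0.4   0.46 -0.39] gw 0.018 yaw -169.75 tilt [-1.5e-03 -7.0e-04 -1.0e+00] q [ 0.23  0.03  2.2  -0.    0.91 -1.52] dq 0.013
 tool d mm [-0.7 -0.1  0.2] turn z 0.05
```

Emit:
{"api": "step_arm", "payload": {"deltas": [[[0, -1.5, 0], [0, 0, -1], 10], [[0, -3, 0], [0, 0, -2], 10], [[-0.1, -4.5, 0], [0, 0, -3], 10], [[-0.1, -4.5, 0], [0, 0, -3], 10]]}}

```text
t: 17.6
tcp_pos: [0.4434, 0.1239, 0.2401]
orientation: [-0.112, 0.994, 0.002, -0.001]
force: [-6.5, 5.9, 2.1]
grip_width: 0.0179
```

```bash
python3 - <<'E'
from hd import *
go(ringtcp(.086,193.2,.240),-166.8)
snap('scene','scene17');snap('side','side17')
p=load('scene17')[0];cv2.imwrite('pics/scene17c.png',cv2.resize(p[120:240,250:390],None,fx=5,fy=5,interpolation=cv2.INTER_CUBIC))
E
```

```text
t 17.6 tcp [0.4434 0.1239 0.2401] F [-6.5  5.9  2.1] tau [ 0.82  0.76 -1.84] gw 0.0179 yaw -167.09 tilt [-0.0028  0.0043 -1.    ] q [ 0.22  0.03  2.21  0.01  0.91 -1.58] dq 0.011
 tool d mm [-0.8 -1.5  0.1] turn z -0.29
```

View pics/scene17c.png

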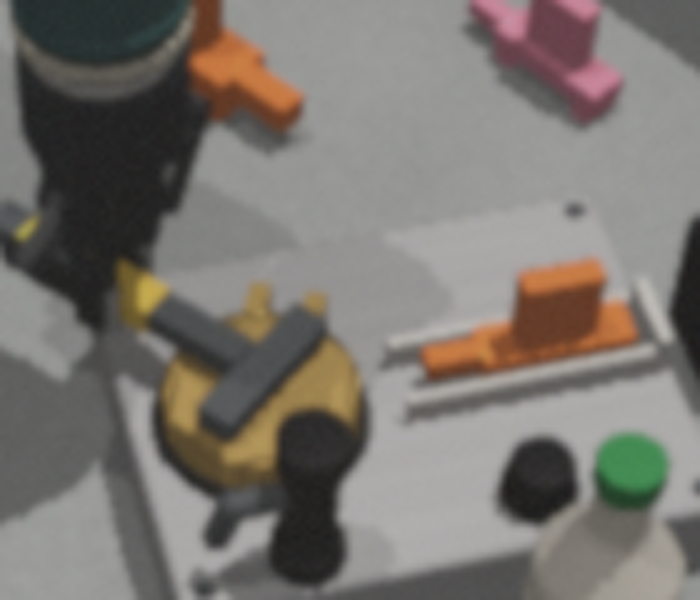

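Torque jumped to 1.84 N m, so the stop is reached. Easing back 3° to centre the prongs, then lifting out.

Emit:
{"api": "step_arm", "payload": {"deltas": [[[0, 1.5, 0], [0, 0, 1], 10], [[0, 3, 0], [0, 0, 2], 10], [[0.4, 4.5, 0], [0, 0, 3], 10], [[0.7, 4.8, 0], [0, 0, 3.2], 10]]}}

```text
t: 18.1
tcp_pos: [0.4425, 0.1273, 0.2402]
orientation: [-0.088, 0.996, -0.0, 0.0]
force: [-0.9, -2.2, -3.2]
grip_width: 0.0178
```

```bash
python3 - <<'E'
from hd import *
go(ringtcp(.086,190,.330),-170)
E
```

```text
t 18.1 tcp [0.4425 0.1273 0.2402] F [-0.9 -2.2 -3.2] tau [-0.44  0.09 -0.26] gw 0.0178 yaw -169.93 tilt [ 7.e-04 -5.e-04 -1.e+00] q [ 0.23  0.03  2.21 -0.    0.91 -1.52] dq 0.027
 tool d mm [ -1.   -0.3 -89.8] turn z 0.07
```

Emit:
{"api": "step_arm", "payload": {"deltas": [[[0, 1.2, 0], [0, 0, 0.8], 10], [[0, 1.2, -5], [0, 0, 0.8], 10], [[0, 1.2, -12], [0, 0, 0.8], 10], [[0, 1.2, -22], [0, 0, 0.8], 10], [[0, 1.2, -40], [0, 0, 0.8], 10]]}}

```text
t: 18.6
tcp_pos: [0.4415, 0.1286, 0.2803]
orientation: [-0.081, 0.997, -0.0, -0.001]
force: [0.1, 0.2, -3.8]
grip_width: 0.0179
```

```bash
python3 - <<'E'
from hd import *
go([.46,.127,.36],-170)
snap('scene','scene18');snap('side','side18')
p=load('scene18')[0];cv2.imwrite('pics/scene18c.png',cv2.resize(p[120:240,250:390],None,fx=5,fy=5,interpolation=cv2.INTER_CUBIC))
E
```

```text
t 18.6 tcp [0.4415 0.1286 0.2803] F [ 0.1  0.2 -3.8] tau [-0.03  0.03  0.05] gw 0.0179 yaw -170.73 tilt [-2.3e-03 -2.0e-04 -1.0e+00] q [ 0.23 -0.03  2.17  0.    1.   -1.5 ] dq 0.4
 tool d mm [-17.8  -4.5 -79.7] turn z -0.73
```

View pics/scene18c.png

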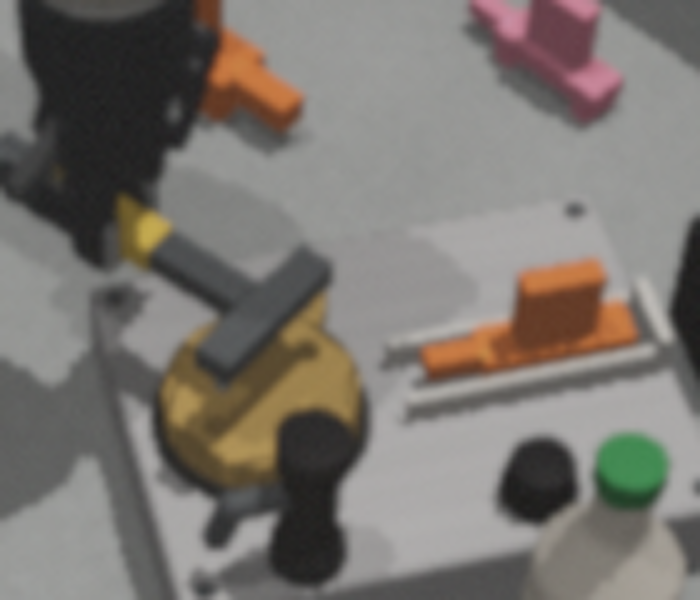

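View pics/side18.png

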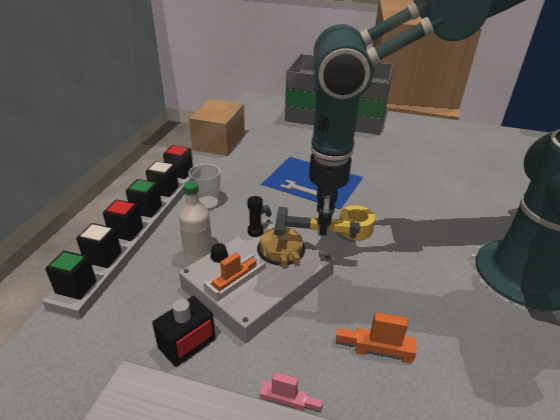

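The prongs are out. Checking the ring angle from the ears in the side view before carrying on.

```bash
python3 - <<'E'
from hd import *
for f in ['side7','side18']:
    p,d,K,wc=load(f); X=cloud(K,wc,d); hsv=cv2.cvtColor(p,cv2.COLOR_BGR2HSV);H,S,V=cv2.split(hsv)
    m=(H>=13)&(H<=26)&(S>100)&(X[...,2]>.056)&(X[...,2]<.085); P=X[m]; r=P[:,:2]-[.5282,.1422]; rr=np.hypot(*r.T); e=(rr>.050)&(rr<.07)
    a=np.degrees(np.arctan2(r[e,1],r[e,0])); print(f,e.sum(),np.percentile(a,[5,50,95]).round(1),a.mean().round(1))
p=load('side18')[0];cv2.imwrite('pics/side18c.png',cv2.resize(p[200:300,210:350],None,fx=5,fy=5,interpolation=cv2.INTER_CUBIC))
E
```

```text
side7 134 [46.3 71.5 82.8] 64.9
side18 127 [106.  117.1 141.7] 123.6
```

View pics/side18c.png

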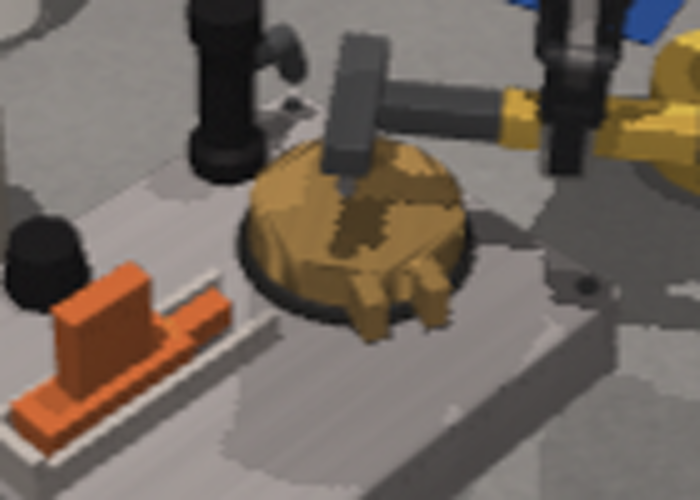

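The stop torque and 70.7° of spanner rotation (less play and flex) match the ring at its 63° stop. The ears give about 59–61°, but noisily, so I'll verify by the holes after placing the spanner. Carrying it back.

Emit:
{"api": "step_arm", "payload": {"deltas": [[[0, 0, -35], [0, 0, 0], 10], [[0, -20, -75], [0, 0, 1], 10], [[-3, -60, -80], [0, 0, 4], 10], [[-5, -105, -80], [0, 0, 7], 10], [[-7, -150, -80], [0, 0, 10], 10]]}}

```text
t: 19.2
tcp_pos: [0.4733, -0.0195, 0.3611]
orientation: [0.007, 1.0, 0.0, 0.001]
force: [1.1, 0.3, -4.0]
grip_width: 0.018
```

```bash
python3 - <<'E'
from hd import *
go([.5219,-.2584,.36],170.2-360)
E
```

```text
t 19.2 tcp [ 0.4733 -0.0195  0.3611] F [ 1.1  0.3 -4. ] tau [-0.02  0.05  0.01] gw 0.018 yaw 179.22 tilt [ 0.0023  0.     -1.    ] q [-0.09 -0.09  2.07  0.    1.16 -1.65] dq 0.941
 tool d mm [ -51.8 -238.2    1.3] turn z 369.02
```

Emit:
{"api": "step_arm", "payload": {"deltas": [[[-10, -48, 0], [0, 0, 2], 10], [[-20, -96, 0], [0, 0, 4], 10], [[-31, -144, 0], [0, 0, 6], 10], [[-42, -192, 0], [0, 0, 8], 10], [[-52, -238, 0], [0, 0, 9], 10]]}}

```text
t: 19.7
tcp_pos: [0.5221, -0.2592, 0.36]
orientation: [0.086, 0.996, 0.0, 0.0]
force: [2.0, -0.1, -3.0]
grip_width: 0.018
```

Emit:
{"api": "step_arm", "payload": {"deltas": [[[0, 0, 20], [0, 0, 0], 10], [[0, 0, 50], [0, 0, 0], 10], [[0, 0, 80], [0, 0, 0], 10], [[0, 0, 80], [0, 0, 0], 10], [[0, 0, 80], [0, 0, 0], 10]]}}

```text
t: 20.2
tcp_pos: [0.5217, -0.2568, 0.2796]
orientation: [0.085, 0.996, 0.0, -0.001]
force: [-0.2, -1.0, -3.4]
grip_width: 0.0181
```

```bash
python3 - <<'E'
from hd import *
go([.5219,-.2584,.183],170.2)
snap('scene','scene19')
E
```

```text
t 20.2 tcp [ 0.5217 -0.2568  0.2796] F [-0.2 -1.  -3.4] tau [-0.    0.06  0.  ] gw 0.0181 yaw 170.26 tilt [-0.0019  0.0011 -1.    ] q [-0.5   0.2   1.93  0.    1.02 -1.9 ] dq 0.043
 tool d mm [-0.6 -1.6 96.6] turn z 0.06
```

View pics/scene19.png

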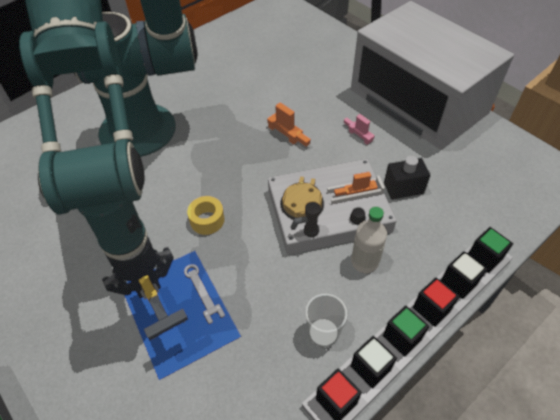

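The spanner is over the mat, clear of the wrench. A quick ring check from the fixed cameras while still holding it.

```bash
python3 - <<'E'
from hd import *
snap('side','side19')
a=load('side19')[0][215:275,245:315];b=load('scene19')[0][165:235,265:335]
cv2.imwrite('pics/r19.png',np.hstack([cv2.resize(a,(400,400),interpolation=cv2.INTER_CUBIC),cv2.resize(b,(400,400),interpolation=cv2.INTER_CUBIC)]))
E
```

```text
(no output)
```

View pics/r19.png

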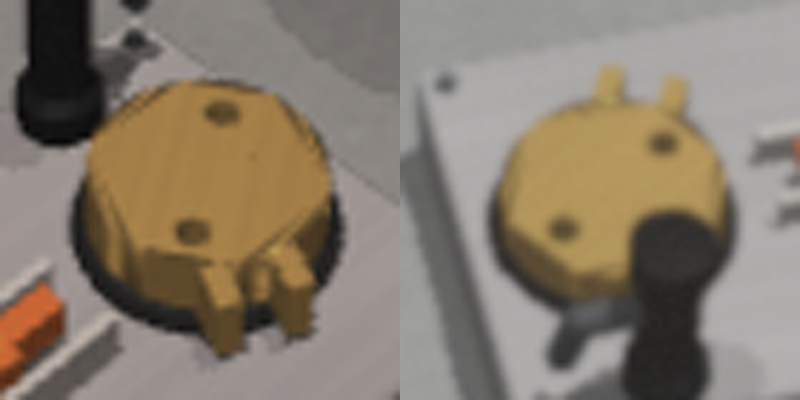

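```bash
python3 - <<'E'
from hd import *
for f,a,b in [('side19',(192/5.714+245-.4,231/6.667+215-.4),(222/5.714+245-.4,112/6.667+215-.4)),('scene19',(163/5.714+265-.4,229/5.714+165-.4),(263/5.714+265-.4,143/5.714+165-.4))]:
    p,d,K,wc=load(f);A=ray(K,wc,a,.0735);B=ray(K,wc,b,.0735);v=B-A;an=np.degrees(np.arctan2(v[1],v[0]))%180
    print(f,((A+B)/2).round(4),np.linalg.norm(v).round(4),an,'turn rad',np.radians(an-32.2))
E
```

```text
side19 [0.5284 0.1425 0.0735] 0.0598 95.08021297278955 turn rad 1.0974667507304292
scene19 [0.5309 0.1403 0.0735] 0.0601 95.24397265615771 turn rad 1.100324896387227
```

The ring reads 1.10 rad from both cameras. Now setting the spanner down where it stood.

Emit:
{"api": "step_arm", "payload": {"deltas": [[[0, -1, 25], [0, 0, 0], 10], [[0, -1, 50], [0, 0, 0], 10], [[0, -1, 70], [0, 0, 0], 10], [[0, -1, 82], [0, 0, 0], 10], [[0, -1, 86], [0, 0, 0], 10]]}}

```text
t: 20.8
tcp_pos: [0.5222, -0.258, 0.1944]
orientation: [0.085, 0.996, -0.0, 0.0]
force: [-0.0, -0.9, -3.7]
grip_width: 0.018
```

Emit:
{"api": "step_arm", "payload": {"deltas": [[[0, 0, 0], [0, 0, 0], 10], [[0, 0, 0], [0, 0, 0], 10]]}}

```text
t: 21.0
tcp_pos: [0.5228, -0.2584, 0.1958]
orientation: [0.085, 0.996, -0.001, 0.001]
force: [0.4, 0.3, -3.4]
grip_width: 0.0176
```

```bash
python3 - <<'E'
from hd import *
go([.5219,-.2584,.183],170.2)
E
```

```text
t 21.0 tcp [ 0.5228 -0.2584  0.1958] F [ 0.4  0.3 -3.4] tau [-0.02  0.09 -0.03] gw 0.0176 yaw 170.25 tilt [ 0.0024 -0.0013 -1.    ] q [-0.5   0.3   1.98  0.    0.86 -1.9 ] dq 0.004
 tool d mm [ 0.9 -0.1 12.8] turn z 0.05
```

Emit:
{"api": "step_arm", "payload": {"deltas": [[[0, 0, 3], [0, 0, 0], 10], [[0, 0, 6], [0, 0, 0], 10], [[0, 0, 9], [0, 0, 0], 10], [[0, 0, 11], [0, 0, 0], 10], [[0, 0, 12], [0, 0, 0], 10]]}}

```text
t: 21.5
tcp_pos: [0.5219, -0.258, 0.1829]
orientation: [0.085, 0.996, 0.0, -0.0]
force: [-4.4, 2.2, 8.9]
grip_width: 0.0178
```

Emit:
{"api": "step_arm", "payload": {"deltas": [[[0, 0, 0.5], [0, 0, 0], 10], [[0, 0, 0.5], [0, 0, 0], 10]]}}

```text
t: 21.7
tcp_pos: [0.5218, -0.258, 0.1829]
orientation: [0.085, 0.996, 0.0, -0.0]
force: [-4.0, 2.4, 5.7]
grip_width: 0.0178
```

```bash
python3 - <<'E'
from hd import *
go([.5219,-.2584,.183],170.2)
E
```

```text
t 21.7 tcp [ 0.5218 -0.258   0.1829] F [-4.   2.4  5.7] tau [ 0.33  0.69 -0.04] gw 0.0178 yaw 170.25 tilt [-6.e-04  3.e-04 -1.e+00] q [-0.5   0.32  1.98 -0.    0.84 -1.9 ] dq 0.003
 tool d mm [-0.1 -0.4 -0.1] turn z 0.05
```

Contact made (5.7 N up, at the original height). Opening, then backing straight up.

Emit:
{"api": "step_arm", "payload": {"deltas": [[[0, 0, 0], [0, 0, 0], 24], [[0, 0, 0], [0, 0, 0], 34], [[0, 0, 0], [0, 0, 0], 50], [[0, 0, 0], [0, 0, 0], 50]], "squeeze": 20}}

```text
t: 22.1
tcp_pos: [0.5221, -0.2581, 0.1819]
orientation: [0.085, 0.996, -0.0, 0.0]
force: [0.8, 0.2, 0.6]
grip_width: 0.0502
```

Emit:
{"api": "step_arm", "payload": {"deltas": [[[0, 0, -10], [0, 0, 0], 50], [[0, 0, -40], [0, 0, 0], 50], [[0, 0, -80], [0, 0, 0], 50], [[-23, 0, -130], [0, 0, 0], 50], [[-46, 0, -180], [0, 0, 0], 50]]}}

```text
t: 22.6
tcp_pos: [0.5628, -0.2649, 0.3547]
orientation: [0.085, 0.996, 0.0, -0.0]
force: [1.3, -0.9, -0.3]
grip_width: 0.0501
```

Emit:
{"api": "step_arm", "payload": {"deltas": [[[0, 0, -40], [0, 0, 0], 50], [[0, 0, -40], [0, 0, 0], 50], [[0, 0, -40], [0, 0, 0], 50]]}}

```text
t: 22.9
tcp_pos: [0.5634, -0.2652, 0.3951]
orientation: [0.085, 0.996, -0.001, 0.002]
force: [-0.5, 0.2, 0.2]
grip_width: 0.0498
```

```bash
python3 - <<'E'
from hd import *
go([.5219,-.2584,.183],170.2)
for n in ['wrist','scene','side']: snap(n,n+'20')
p,d,K,wc,X,hsv=sp('wrist20'); z=X[...,2]; V=hsv[...,2]
m=(V<90)&(z>.025)&(z<.045); m[:215]=0; m[240:]=0;m[:,:225]=0;m[:,330:]=0
print('head z',np.median(z[m]),rect(X[m]),m.sum())
b=(hsv[...,0]>100)&(hsv[...,0]<125)&(hsv[...,1]>150)&(abs(z)<.012); r=rect(X[b]); print('mat',r)
c=np.array(r[0]); a=np.radians(-11.8); u=np.array([np.cos(a),np.sin(a)]);v=np.array([-u[1],u[0]])
s=np.radians(-9.8);su=np.array([np.cos(s),np.sin(s)]);sv=np.array([-su[1],su[0]]);o=np.array([606.8,-272.8])
for n,q in dict(pa=o+30*sv,pb=o-30*sv,foot=o-150*su).items(): print(n,((q-c)@u).round(1),((q-c)@v).round(1))
E
```

```text
t 22.9 tcp [ 0.5634 -0.2652  0.3951] F [-0.5  0.2  0.2] tau [-0.03 -0.    0.01] gw 0.0498 yaw 170.26 tilt [ 0.0035 -0.0019 -1.    ] q [-0.48  0.17  1.73 -0.    1.23 -1.88] dq 0.065
 tool d mm [ 4.290e+01 -1.000e-01  2.119e+02] turn z 0.06
sleeve [269, 94, 20, 83, 1653] z 0.0345
   ((508.39312744140625, -255.15914916992188), (19.016700744628906, 78.8372573852539), 80.7178726196289)
head z 0.033313876673216114 ((600.951171875, -270.82293701171875), (76.13765716552734, 27.20351791381836), 80.5908203125) 1132
mat ((535.1514892578125, -222.22723388671875), (179.31005859375, 239.1477508544922), 78.14707946777344)
pa 79.4 -4.9
pb 81.5 -64.8
foot -69.4 -40.1
```

View pics/wrist20.png

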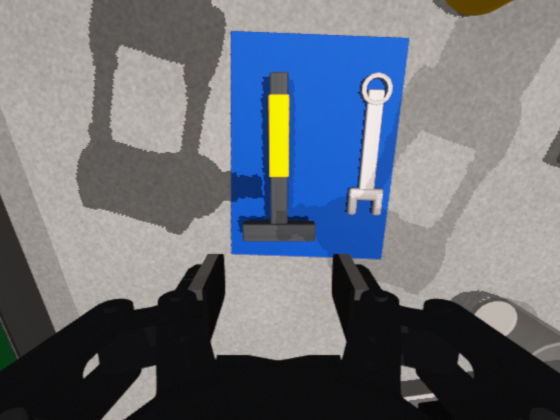

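View pics/side20.png

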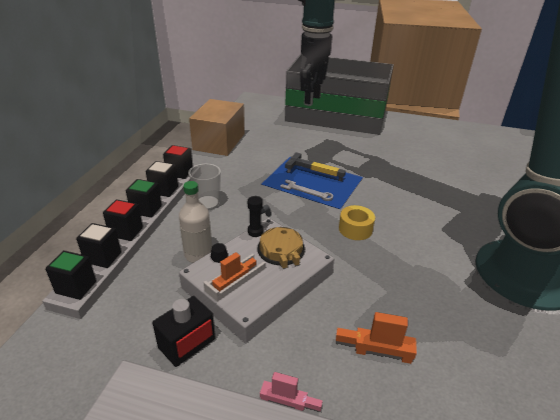

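The spanner stands level (sleeve top 0.0345 as at first) and wholly on the mat, and the wrench and the rest are in place. A last check of the keeper against its start position.

```bash
python3 - <<'E'
from hd import *
y=np.array([np.cos(np.radians(62.1)),np.sin(np.radians(62.1))]);x=np.array([y[1],-y[0]])
for f in ['side0','side20','scene1','scene20']:
    p,d,K,wc=load(f);X=cloud(K,wc,d);H,S,V=cv2.split(cv2.cvtColor(p,cv2.COLOR_BGR2HSV))
    m=(H>=4)&(H<=15)&(S>150)&(X[...,2]>.06)&(X[...,2]<.13)&(X[...,0]>.5)&(X[...,0]<.7)
    P=X[m];L=np.c_[(P[:,:2]-[.56,.2023])@x,(P[:,:2]-[.56,.2023])@y,P[:,2]]*1000
    F=L[L[:,2]>90]; print(f,len(P),len(F),'fin y',np.percentile(F[:,1],[3,50,97]).round(1),'fin x',np.median(F[:,0]).round(1),'z98',np.percentile(F[:,2],98).round(1))
ctrl.job_done(); print(ctrl.sense()['t'])
E
```

```text
side0 704 246 fin y [27.6 47.7 62.9] fin x -6.2 z98 114.9
side20 753 266 fin y [56.6 76.6 92.6] fin x -5.8 z98 114.7
scene1 433 138 fin y [24.2 40.8 58.5] fin x 7.3 z98 115.6
scene20 382 120 fin y [55.2 71.3 87.9] fin x 7.4 z98 115.5
the job is handed in; nothing more can be done
the job is handed in; nothing more can be done
```

The job is done and handed in at about 23 s of the 72 s allowed; it reports no verdict.

I lifted the orange keeper about 11 mm over the ridge, slid it back and let it down. The pin spanner went in with its prongs about 12.5 mm deep. I turned the ring anticlockwise until the torque jumped from about 0.6 to 1.8 N m, which showed it was at its stop. I then set the spanner back where it had stood on the mat.

**Last checks:**
- **Ring:** the hole positions read about 1.10 rad from both fixed cameras. An earlier estimate from the ears gave about 59°, or 1.04 rad; it was noisy, but still above the 1.0 rad limit.
- **Keeper:** moved 29 to 30.5 mm back, at its starting height and not shifted sideways.
- **Spanner:** level at its original height and released. Both prongs and the foot are at least 25 mm inside the mat's edges.
- **Bystanders:** none looks moved in the last wrist and side pictures, though I did not measure them.

**What went less smoothly:**
- **Carrying path:** on the way to the ring the spanner swung about 0.1 m wide toward the bottle. I checked the clearance before going on, and nothing was touched.
- **Keeper release:** the first row of that move wrongly included an 11 mm downward shift. The keeper checks above show it did not move anything.

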